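Offer up the shaker hood to its hinge and hold it for the pin

ROBOT

A 6-joint arm with a two-finger parallel gripper is mounted at the origin on the work surface. World frame = base frame: x ahead of the robot, y to its left, z up, the work surface at z = 0. Lengths are in m, angles in degrees, forces in N, time in s.
With the tool pointing down it reaches from about 0.25 to 0.725 m from the base axis. Payload 9.7 kg.
Tool frame: the origin (TCP) lies midway between the tips of the shut fingers; the grasp point (between the pads) lies 19 mm behind it (bot.pinch_z is the distance from the TCP to the grasp point, in m); z points along the fingers, y is the direction in which the jaws open and shut (so a half turn about z gives the same grasp; the last joint's range is limited). The gripper opens to 85 mm and grips with 20 to 120 N. Pads are 22 mm wide; open, the fingers measure 114 mm over their backs; the gripper's body (76 mm by 85 mm) begins 54 mm behind the grasp point. The pads swing forward as they close: fully open they stand 13 mm farther back than shut.
Start: joints at [63.827, 4.979, 10.078, 95.1, 0, 90], TCP at [0.243, 0.494, 0.231] pointing down, gripper open.
Joint ranges: [-179.16, 179.16], [-48.56, 103.87], [-65.8, 70.77], [-126.05, 130.52], [-82.76, 87.17], [-180, 180]. Speed limits (degrees/s): [127.2, 127.2, 147.25, 180, 180, 180].

INTERFACE

Orientations are given as [roll, pitch, yaw] about the fixed x, y, z axes, in that order (R = Rz(yaw) Ry(pitch) Rx(roll)).
In Python, from workcell import bot, imaging gives the robot as it stands.
- The arm moves only by the tool servo_tool, never from a script. Its argument "moves" is a list that holds one entry, the list of rows, each a list of 7 numbers: the turn, a rotation vector about the tool's x, y, z in rad, then the shift along the tool's x, y, z in cm, then the finger opening in cm, from 0 to 8.54. A call has 1 to 12 rows; each row shifts and turns the pose as measured when the row begins, along the tool's axes as they then stand; what a row does not reach is not made up. A row lasts 1/12 s, in which the tool goes at most 41.7 mm and 7.16 degrees, less where a joint would pass 70% of its speed; a pose out of reach is approached as far as the arm can. A call is refused whole if a number of a shift passes 4.17 or a number of a turn 0.125, either way. A call with a gripper value outside its range is refused whole. The fingers move at their own pace and stop on an object; "force" is the grip in N (left out, the last holds). Time passes only in rows, so rows that do not move let the fingers close. It gives the time, the measured TCP pose, the force and the opening at its end, in the units of the state.
- bot.get_obs(): the state, without advancing time (a new reading comes with each control period).
- imaging.camera(name): name is "side" or "top"; returns the picture (480x640x3 uint8, blue, green, red); there is no depth.
- imaging.calibration(name): a dict with "fx", "fy", "cx", "cy" (pixels), "camera_from_world" (4x4, takes a point from world to camera coordinates). Camera axes: x right, y down, z forward; pixel columns grow to the right and rows downward; lengths in m; the calibration is good to about 2 mm. A picture is of the moment at which its call begins. calibration takes no time and is no camera call.
- bot.job_done(): hands the job in, once; it reports no verdict.
The state is a dict: "time": time; "q": joint angles; "qd": joint speeds; "joint_efforts": joint torques, N m; "ee_pos": TCP position; "tcp_rot": TCP orientation; "wrist_force": force on the tool from outside, world axes, zero at the start; "torque": the same for the moment, N m; "opening": finger opening in m.
Only numpy, scipy, OpenCV 4.12 (cv2) and the standard library are available. Lean on these libraries where they do the work, as an engineer would, in place of code of your own. Each camera call takes 0.05 s, during which the arm holds its last target.

TASK

The smoked hood of the plate shaker is going back on its hinge: first slide the shaker's orange transport lock away from the hinge to its end stop. Then lift the hood by its white handle and lower it, level, so that its knuckle sits between the shaker's two knuckles with all the holes in line. Finish while still holding it there, carried by the gripper alone, so that I can push the pin through; leave the other things on the bench alone.

Things in the scene. Friction and masses are not known exactly. Their poses are not given: they have to be found in the camera images.
- shaker: White plate shaker, fixed. Origin on the bench; +x from display (front) to hinge and lock (rear), z up. Base x -100..85, y -85..85, deck 60 high; a 70 wide ledge of that height runs on to x = 170. On the deck a fixed microplate: centre x = -17, 86 x 128, top at 70. Two steel knuckles, 22 outer diameter, 12 bore, lie along y at -46..-22 and 22..46: the gap is 44. Yaw within 0.3 rad.
- hinge_axis (a point): Centre of the gap between the shaker's two knuckles, on the axis of their holes: (65, 0, 84) mm in the shaker's frame, with the shaker's axes; y runs along the holes. 24 mm above the deck.
- lock (a joint): Slide of the orange transport lock, in m: grows as it moves along shaker +x, away from the hinge; 0 fully in, 0.036 end stop. Starts at 0 to 0.012, its tongue filling the hinge gap at hole height (tongue tip 56 mm to the -x side of lock_grip; out of the gap at the end stop). About 2 N of friction; stays where it is left.
- lock_grip (a point): Point in the lock's upright orange grip, at (108 + travel, 0, 84) mm in the shaker frame, 24 above the ledge. The grip is 18 wide (shaker y), 20 long (shaker x); its top is 14 above this point, and a wider foot (28 wide) begins 17 below it. Pinch it from above across y, or push it.
- hood: Loose dark hood 120 (x) x 150 (y) x 30 high, open below, 0.22 to 0.36 kg, standing on its rim. Origin: centre of the rim plane; z up, x towards its steel knuckle (tube along y, 34 long, 22 outer diameter, 12 bore, axis at x = 82, z = 12). Aligned: axes parallel to the shaker's, origin at (-17, 0, 72) mm in the shaker's frame. Starts left or right, shaker on the other side; yaw within 0.4 rad.
- hood_handle (a point): Grasp point in the hood's white handle, (0, 0, 55) mm in the hood frame, close to above its centre of mass. The handle is an upright rib, 18 thick (hood x), 70 long (hood y), rising from the roof (30 above the rim) to 68 above the rim.
- hood_hole_left (a point): +y end of the hood's knuckle hole, on its axis: (82, 17, 12) mm in the hood frame.
- hood_hole_right (a point): -y end of the hood's knuckle hole, on its axis: (82, -17, 12) mm in the hood frame.
- tip_rack: red pipette tip rack with yellow tips, 85 x 125 x 57 high (mm); bystander. Origin: centre of its underside
- reagent: amber bottle, 44 diameter, 90 high (mm); bystander. Origin: centre of its underside
- tube_rack: blue tube rack with capped tubes, 50 x 160 x 69 high (mm); bystander. Origin: centre of its underside
- plate_stack: stack of three white and clear microplates, 86 x 128 x 39 high (mm); bystander. Origin: centre of its underside
- beaker: small glass cup, 60 diameter at the rim, 70 high (mm); bystander. Origin: centre of its underside
- marker: blue and black marker pen lying flat, 120 long, 13 thick (mm); bystander. Origin: centre of its underside
- hinge_pin: loose dark steel hinge pin, 6 diameter, 100 long, lying in the steel tray; not needed by the robot (mm); bystander. Origin: centre of its underside

How it is judged:
By the outcome, as a careful person would: the job done as asked, in the order asked, and still so for the second after the job is handed in, while the arm keeps its last pose, push and grip.
It also fails if it takes over 50 s, if anything falls off the work surface, if the arm or the gripper's body presses on something with over 40 N, if the wrist force passes 120 N, or if a joint passes its speed limit or range.

## Working session

There is one attempt and no reset: what is moved stays moved. The work goes in short steps, Python scripts to look and compute and a tool call to move; the robot and the scene stay as the last step left them, time stands still between calls to the robot, and variables do not carry over. Pictures are saved under pics/ and viewed, and the job is handed in when it is done.

Besides the shell and the picture viewer there is one more tool, called after "Call:" by a JSON object that holds its "op" and its "data", one argument or row to a line. servo_tool: Moves the arm, as the interface text tells. Its arguments: {"type":"object","properties":{"moves":{"type":"array","items":{"type":"array","items":{"type":"array","items":{"type":"number"}}}},"force":{"type":"number"}},"required":["moves"]}

```bash
ls; mkdir -p pics
python3 - <<'E'
from workcell import bot, imaging
import cv2,numpy as np
np.set_printoptions(precision=4,suppress=True)
for n in("top","side"):
    cv2.imwrite(f"pics/{n}0.png",imaging.camera(n)); c=imaging.calibration(n); print(n,c)
print(bot.get_obs(), bot.pinch_z)
E
```

```text
pics
top {'fx': 513.6230360190622, 'fy': 513.6230360190622, 'cx': 327.8210382561092, 'cy': 238.37205267653462, 'camera_from_world': array([[-0.0114, -0.9999,  0.004 , -0.0052],
       [-0.9909,  0.0108, -0.1344,  0.5605],
       [ 0.1344, -0.0055, -0.9909,  1.129 ],
       [ 0.    ,  0.    ,  0.    ,  1.    ]])}
side {'fx': 538.584591562499, 'fy': 538.584591562499, 'cx': 332.7392006581429, 'cy': 245.2883106427176, 'camera_from_world': array([[ 0.8816, -0.4719,  0.0055, -0.4778],
       [-0.3458, -0.6539, -0.6729,  0.2283],
       [ 0.3211,  0.5913, -0.7397,  1.1125],
       [ 0.    ,  0.    ,  0.    ,  1.    ]])}
{'time': 0.1, 'q': array([63.8277,  5.0099, 10.0407, 95.101 ,  0.0018, 90.    ]), 'qd': array([-0.0547, -0.0291,  0.028 , -0.0218,  0.0076, -0.0309]), 'joint_efforts': array([ -0.0005, -52.1558,  46.5654,   0.016 ,  -0.    ,   0.    ]), 'ee_pos': array([0.2425, 0.4934, 0.2307]), 'tcp_rot': array([-179.9298,   -0.0018,  153.8277]), 'wrist_force': array([-0.1965, -0.8553,  0.3615]), 'torque': array([ 0.0238, -0.0157, -0.0282]), 'opening': 0.08540869060502186} 0.0187
```

View pics/top0.png

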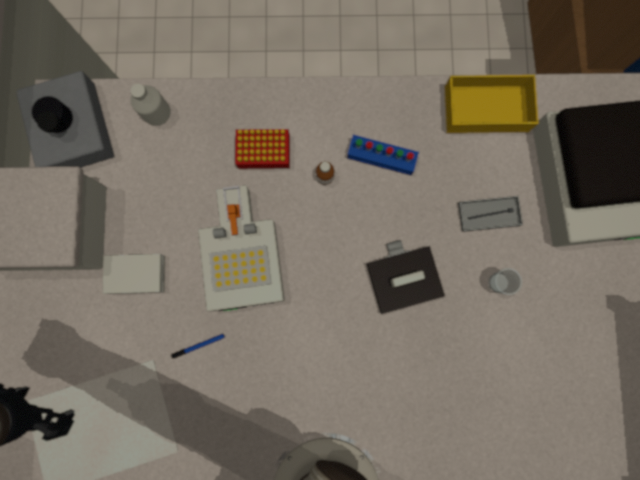

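View pics/side0.png

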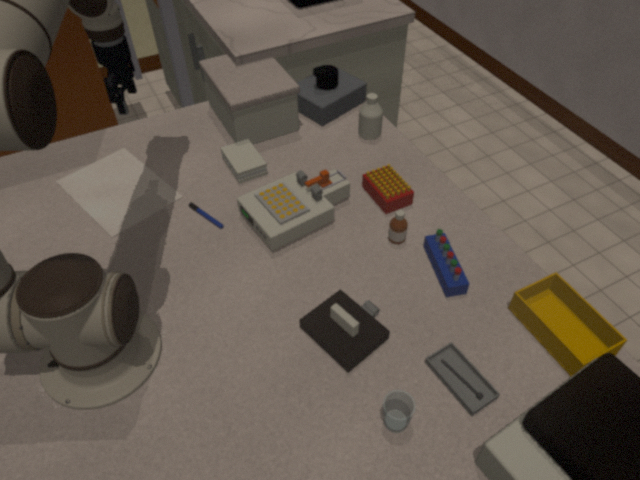

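The top view shows the shaker at about (240,265), with the orange lock at (233,213). The hood is at (405,278), its knuckle at (395,247) and its handle at (408,279). I'll zoom in for exact features.

Run:
```python
import cv2,numpy as np
def crop(src,x,y,w,h,s,out):
    im=cv2.imread(f"pics/{src}.png")[y:y+h,x:x+w]
    im=cv2.resize(im,None,fx=s,fy=s,interpolation=cv2.INTER_CUBIC)
    im=cv2.convertScaleAbs(im,alpha=1.2,beta=15)
    for i in range(0,w,10):
        cv2.line(im,(i*s,0),(i*s,6 if i%20 else 12),(0,0,255),1)
        if i%20==0: cv2.putText(im,str(x+i),(i*s+2,22),0,.4,(0,0,255),1)
    for i in range(0,h,10):
        cv2.line(im,(0,i*s),(6 if i%20 else 12,i*s),(0,0,255),1)
        if i%20==0: cv2.putText(im,str(y+i),(14,i*s+4),0,.4,(0,0,255),1)
    cv2.imwrite(f"pics/{out}.png",im)
crop("top0",190,180,110,135,4,"t_sh"); crop("side0",230,160,130,95,6,"s_sh")
crop("top0",355,230,100,90,6,"t_ho"); crop("side0",290,280,110,95,6,"s_ho")
```

```text
(no output)
```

View pics/t_sh.png

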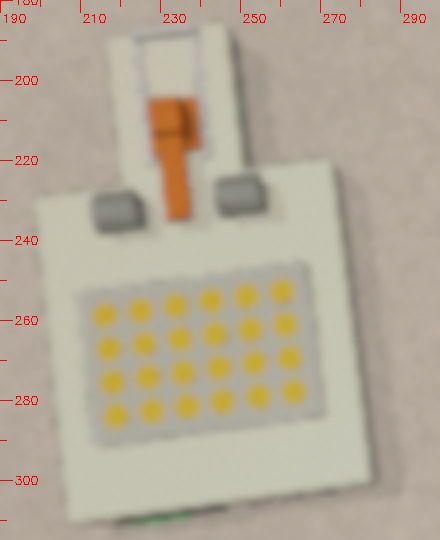

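View pics/s_sh.png

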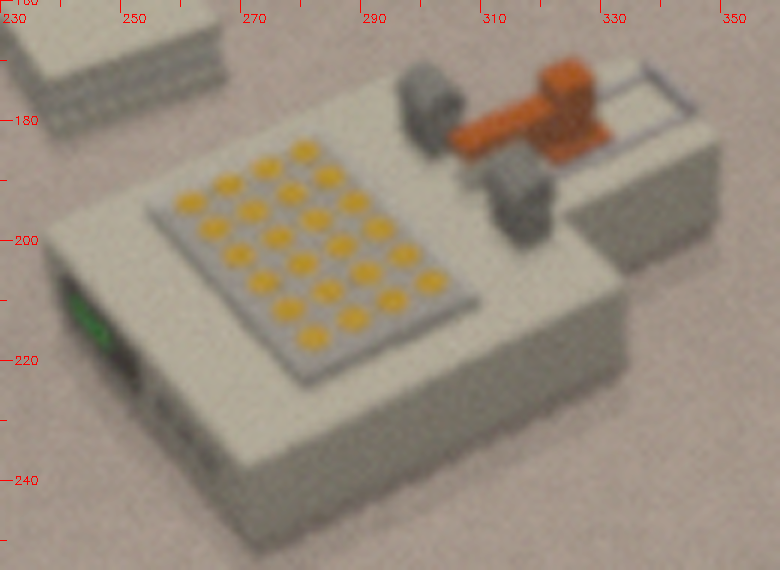

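View pics/t_ho.png

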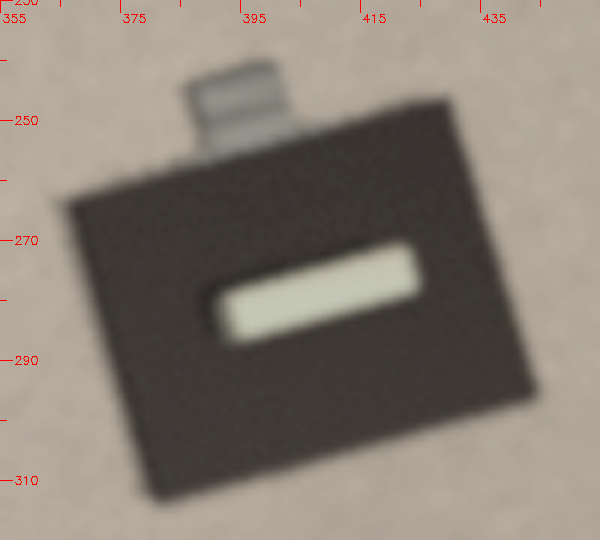

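View pics/s_ho.png

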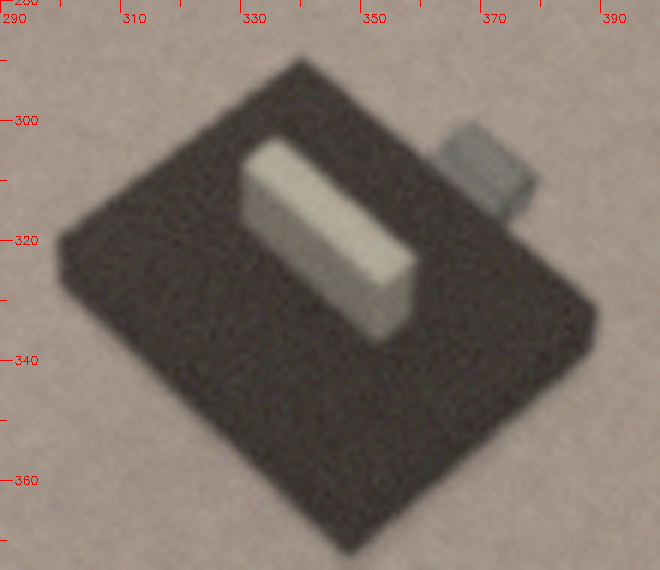

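```bash
cat > h.py <<'E'
import numpy as np, cv2
from scipy.optimize import least_squares
from workcell import bot, imaging
np.set_printoptions(precision=4,suppress=True)
CAL={n:imaging.calibration(n) for n in("top","side")}
def proj(n,P):
    c=CAL[n]; T=c["camera_from_world"]; p=np.atleast_2d(P)@T[:3,:3].T+T[:3,3]
    return np.c_[c["fx"]*p[:,0]/p[:,2]+c["cx"],c["fy"]*p[:,1]/p[:,2]+c["cy"]]
def place(v,P,z=0):
    c,s=np.cos(v[2]),np.sin(v[2]); P=np.atleast_2d(P)/1000.
    return np.c_[v[0]+c*P[:,0]-s*P[:,1],v[1]+s*P[:,0]+c*P[:,1],P[:,2]+z]
def fit(obs,v0):
    # obs: dict cam -> list of (model xyz mm, px)
    def r(v): return np.concatenate([(proj(n,place(v,[m for m,_ in o]))-np.array([p for _,p in o])).ravel() for n,o in obs.items() if o])
    s=least_squares(r,v0,loss="soft_l1"); return s.x,{n:(proj(n,place(s.x,[m for m,_ in o]))-np.array([p for _,p in o])) for n,o in obs.items() if o}
def cp(x0,y0,s): return lambda X,Y:((X+.5)/s-.5+x0,(Y+.5)/s-.5+y0)
E
cat > fit0.py <<'E'
from h import *
a=cp(190,180,4); b=cp(230,160,6); c=cp(355,230,6); d=cp(290,280,6)
sh={"top":[((-100,85,60),a(71,521)),((-100,-85,60),a(372,482)),((85,-85,60),a(333,160)),((85,85,60),a(37,200)),((170,35,60),a(108,42)),((170,-35,60),a(225,25)),
 ((26,64,70),a(78,290)),((26,-64,70),a(305,262)),((-60,-64,70),a(325,416)),((-60,64,70),a(97,447))],
"side":[((-100,85,60),b(45,237)),((-100,-85,60),b(247,467)),((85,-85,60),b(625,285)),((170,-35,60),b(718,137)),((-100,-85,0),b(258,553)),((85,-85,0),b(622,373)),((170,-35,0),b(716,235)),
 ((-60,64,70),b(147,205)),((-60,-64,70),b(305,385)),((26,-64,70),b(480,300)),((26,64,70),b(318,140))]}
ho={"top":[((60,75,30),c(65,203)),((60,-75,30),c(447,100)),((-60,-75,30),c(538,397)),((-60,75,30),c(155,502)),
 ((9,35,68),c(222,290)),((9,-35,68),c(410,243)),((-9,-35,68),c(422,292)),((-9,35,68),c(240,343))],
"side":[((60,75,30),d(303,58)),((60,-75,30),d(597,305)),((-60,75,30),d(58,240)),((-60,75,0),d(60,282)),((60,-75,0),d(590,348)),((-60,-75,0),d(350,555)),
 ((9,35,68),d(278,137)),((9,-35,68),d(417,257)),((-9,-35,68),d(380,285)),((-9,35,68),d(243,165)),((-9,35,30),d(243,220)),((-9,-35,30),d(378,345))]}
for nm,o,v0 in(("sh",sh,[.5,.17,.13]),("ho",ho,[.5,-.15,.26])):
    for k in(("top","side"),("top",),("side",)):
        v,r=fit({q:o[q] for q in k},v0); print(nm,k,v,np.degrees(v[2]),{n:np.abs(x).mean().round(2) for n,x in r.items()})
        if len(k)==2: print(r["top"],"\n",r["side"])
for n in("top","side"): T=CAL[n]["camera_from_world"]; print(n,-T[:3,:3].T@T[:3,3])
E
python3 fit0.py
```

```text
sh ('top', 'side') [0.5099 0.1839 0.1334] 7.640875512260676 {'top': np.float64(0.88), 'side': np.float64(1.06)}
[[-0.5855  1.4252]
 [ 1.3376 -0.129 ]
 [ 0.1036 -1.9472]
 [-1.4579 -1.1688]
 [-1.3152 -1.6663]
 [ 0.2526 -1.7597]
 [-0.3552  0.5267]
 [ 0.6735 -0.783 ]
 [ 0.7375 -0.571 ]
 [-0.6166  0.1766]] 
 [[-2.5122 -0.5266]
 [-0.7212  1.6401]
 [ 0.5908  0.0812]
 [ 0.4103  0.5837]
 [-0.5493  4.2572]
 [ 0.909   2.4894]
 [ 0.0953  1.3479]
 [-1.7832  0.1884]
 [-0.8682 -0.0453]
 [ 0.0565 -0.5236]
 [-1.0354 -2.147 ]]
sh ('top',) [0.5087 0.1838 0.1268] 7.26445225697453 {'top': np.float64(0.83)}
sh ('side',) [0.5115 0.1852 0.1393] 7.983761935795506 {'side': np.float64(0.98)}
ho ('top', 'side') [ 0.4682 -0.1856  0.2588] 14.826019957464734 {'top': np.float64(0.78), 'side': np.float64(0.54)}
[[ 0.5852 -1.7498]
 [-0.0253 -2.0264]
 [ 0.3562 -0.6327]
 [ 0.3701 -0.1933]
 [-0.2588 -0.2854]
 [-1.0337 -0.962 ]
 [-0.6485 -1.2218]
 [-0.9307 -1.1747]] 
 [[-0.3749 -0.4096]
 [ 0.1755  0.4227]
 [-0.6767 -0.1844]
 [-0.4344  0.7555]
 [ 0.1679  1.0989]
 [-0.4406  1.132 ]
 [-0.4742 -0.3895]
 [ 0.0292  0.2014]
 [-0.1584  0.6256]
 [-0.9764 -0.275 ]
 [-0.9859  1.0851]
 [-0.4341  0.948 ]]
ho ('top',) [ 0.466  -0.1859  0.2558] 14.655405451065297 {'top': np.float64(0.52)}
ho ('side',) [ 0.4695 -0.1849  0.2604] 14.919340229227505 {'side': np.float64(0.4)}
top [ 0.4036 -0.0051  1.1941]
side [ 0.1429 -0.734   0.9792]
```

```bash
cat > ov.py <<'E'
from h import *
def box(x0,x1,y0,y1,z0,z1):
    P=[(x,y,z) for x in(x0,x1) for y in(y0,y1) for z in(z0,z1)]
    return [(P[i],P[j]) for i in range(8) for j in range(i) if bin(i^j).count("1")==1]
def cyl(x,z,y0,y1,r=11):
    L=[]; t=np.linspace(0,2*np.pi,17)
    for y in(y0,y1):
        Q=[(x+r*np.cos(a),y,z+r*np.sin(a)) for a in t]; L+=list(zip(Q[:-1],Q[1:]))
    return L
def shaker(t=0): return [(box(-100,85,-85,85,0,60),(0,0,255)),(box(85,170,-35,35,0,60),(0,0,255)),(box(-60,26,-64,64,60,70),(255,0,0)),
  (cyl(65,84,-46,-22)+cyl(65,84,22,46),(0,255,0)),(box(98+t,118+t,-9,9,67,98),(255,255,0))]
def hood(): return [(box(-60,60,-75,75,0,30),(0,0,255)),(box(-9,9,-35,35,30,68),(255,0,0)),(cyl(82,12,-17,17),(0,255,0))]
def overlay(im,n,x,y,w,h,s,items,out,grid=True):
    im=im[y:y+h,x:x+w]; im=cv2.resize(im,None,fx=s,fy=s,interpolation=cv2.INTER_CUBIC); im=cv2.convertScaleAbs(im,alpha=1.2,beta=15)
    f=lambda p:tuple(int(round(v)) for v in ((p[0]-x+.5)*s-.5,(p[1]-y+.5)*s-.5))
    for v,model,z in items:
        for L,col in model:
            for a,b in L:
                q=proj(n,place(v,[a,b],z)); cv2.line(im,f(q[0]),f(q[1]),col,1,cv2.LINE_AA)
    cv2.imwrite(f"pics/{out}.png",im)
E
python3 - <<'E'
from ov import *
import sys
t=cv2.imread("pics/top0.png"); s=cv2.imread("pics/side0.png")
V=[.5099,.1839,.1334]; H=[.4682,-.1856,.2588]
for n,p in(("top",(231.6,209.2)),("side",(324.2,172.3))):
    r=least_squares(lambda tt:(proj(n,place(V,[(108+tt[0],tt[1],98)]))[0]-np.array(p)),[0,0]); print(n,r.x,r.cost)
overlay(t,"top",190,180,110,135,4,[(V,shaker(5),0)],"o_t_sh"); overlay(s,"side",230,160,130,98,6,[(V,shaker(5),0)],"o_s_sh")
overlay(t,"top",355,230,100,90,6,[(H,hood(),0)],"o_t_ho"); overlay(s,"side",290,280,110,98,6,[(H,hood(),0)],"o_s_ho")
a=cv2.imread("pics/o_t_sh.png");
E
```

```text
top [ 1.1743 -1.6248] 7.645249123264036e-21
side [7.1215 0.6597] 6.621118745566693e-21
```

View pics/o_t_sh.png

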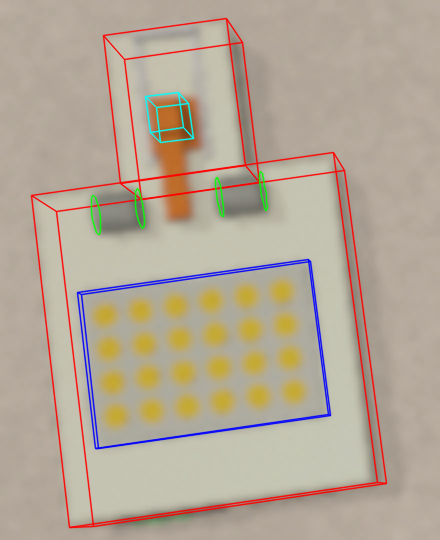

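View pics/o_s_sh.png

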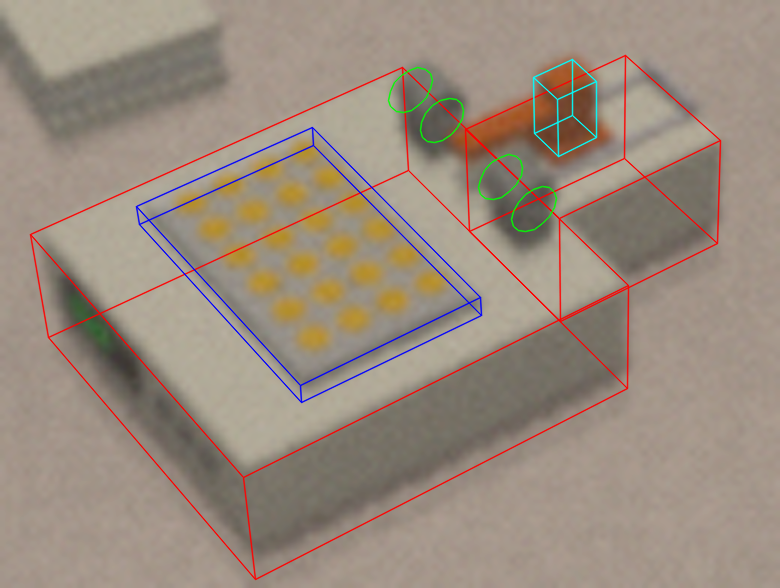

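View pics/o_t_ho.png

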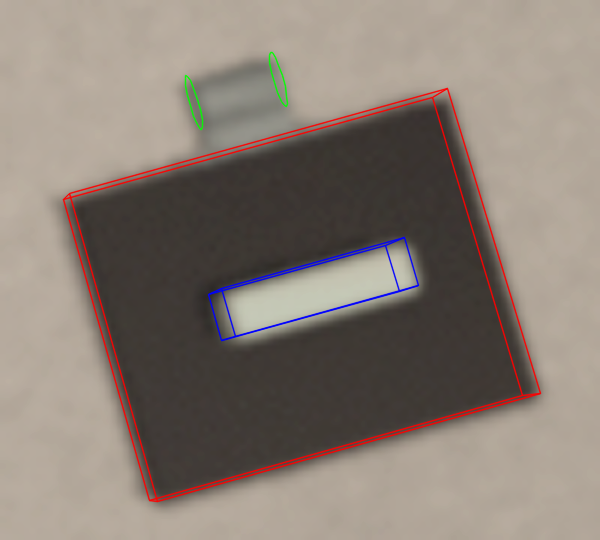

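View pics/o_s_ho.png

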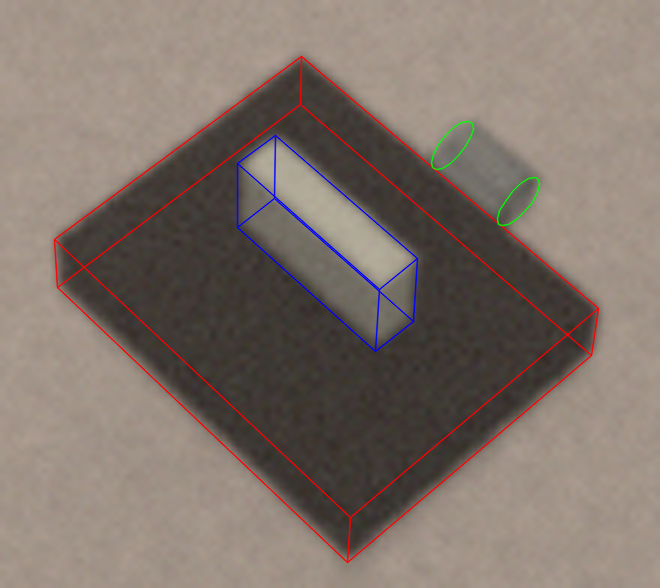

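```bash
cat > fit1.py <<'E'
import io,contextlib
with contextlib.redirect_stdout(io.StringIO()):
    from fit0 import *
sh["side"]=[o for o in sh["side"] if o[0][2]>0]
def R(v,full=False):
    out=[];D={}
    for nm,o,pv in(("sh",sh,v[:3]),("ho",ho,v[3:6])):
        for k,n in enumerate(("top","side")):
            e=proj(n,place(pv,[m for m,_ in o[n]]))+v[6+2*k:8+2*k]-np.array([p for _,p in o[n]]); D[nm,n]=e; out.append(e.ravel())
    return D if full else np.concatenate(out+[v[6:]*3])
s=least_squares(R,[.51,.184,.133,.468,-.1856,.2588,0,0,0,0],loss="soft_l1")
if __name__=="__main__":
    print(s.x); D=R(s.x,True)
    for k,e in D.items(): print(k,np.abs(e).mean(0)); print(e.round(1).tolist())
E
python3 fit1.py
```

```text
[ 0.5104  0.1836  0.1301  0.4683 -0.1854  0.2586  0.0657  0.6987  0.2925
 -0.1236]
('sh', 'top') [0.7532 0.8696]
[[-0.6, 1.8], [1.4, 0.5], [0.4, -1.4], [-1.2, -0.8], [-0.9, -1.3], [0.7, -1.3], [-0.1, 0.9], [0.9, -0.2], [0.8, -0.0], [-0.5, 0.6]]
('sh', 'side') [0.8826 0.7483]
[[-2.0, -0.8], [-0.4, 1.5], [1.1, 0.1], [1.0, 0.6], [-1.2, -0.0], [-0.5, -0.2], [0.5, -0.6], [-0.4, -2.3]]
('ho', 'top') [0.5307 0.5843]
[[0.6, -1.1], [-0.0, -1.3], [0.3, 0.0], [0.3, 0.5], [-0.3, 0.4], [-1.1, -0.3], [-0.7, -0.5], [-1.0, -0.5]]
('ho', 'side') [0.3235 0.5592]
[[-0.1, -0.6], [0.4, 0.2], [-0.4, -0.4], [-0.2, 0.6], [0.4, 0.9], [-0.2, 0.9], [-0.2, -0.6], [0.3, -0.0], [0.1, 0.4], [-0.7, -0.5], [-0.7, 0.9], [-0.2, 0.7]]
```

```bash
cat >> h.py <<'E'
from scipy.spatial.transform import Rotation as Ro
def plan(pos,yaw,n,grip,dyaw_hint=None):
    """rows (tool axes) from the present pose to pos (m), tool down with yaw deg, in n rows"""
    o=bot.get_obs(); p=o["ee_pos"].copy(); R=Ro.from_euler("xyz",o["tcp_rot"],degrees=True)
    G=Ro.from_euler("xyz",[180,0,yaw],degrees=True)
    rv=(R.inv()*G).as_rotvec()
    if dyaw_hint and np.sign(rv[2])!=np.sign(dyaw_hint): rv=rv*(1-2*np.pi/np.linalg.norm(rv))
    print("now",p,o["tcp_rot"],"err mm",(np.array(pos)-p)*1e3,"turn",rv,"F",o["wrist_force"],"t",o["time"],"op",o["opening"])
    rows=[];d=(np.array(pos)-p)/n
    for i in range(n):
        rows.append(list(np.round(np.r_[rv/n,R.inv().apply(d)*100],3))+[grip]); R=R*Ro.from_rotvec(rv/n)
    for r in rows: print("["+",".join(f"{x:g}" for x in r)+"],")
E
python3 - <<'E'
from h import *
plan((.6211,.1983,.16),7.45,22,8.5)
E
```

```text
now [0.2425 0.4934 0.2307] [-179.9298   -0.0018  153.8277] err mm [ 378.6081 -295.1299  -70.6507] turn [-0.0005  0.0016  2.5548] F [-0.1965 -0.8553  0.3615] t 0.1 op 0.08540869060502186
[-0,0,0.116,-2.136,-0.445,0.322,8.5],
[-0,0,0.116,-2.173,-0.194,0.321,8.5],
[-0,0,0.116,-2.181,0.059,0.321,8.5],
[-0,0,0.116,-2.16,0.311,0.321,8.5],
[-0,0,0.116,-2.109,0.56,0.321,8.5],
[-0,0,0.116,-2.03,0.8,0.321,8.5],
[-0,0,0.116,-1.924,1.03,0.321,8.5],
[-0,0,0.116,-1.791,1.246,0.321,8.5],
[-0,0,0.116,-1.635,1.445,0.321,8.5],
[-0,0,0.116,-1.457,1.625,0.32,8.5],
[-0,0,0.116,-1.259,1.783,0.32,8.5],
[-0,0,0.116,-1.044,1.916,0.32,8.5],
[-0,0,0.116,-0.815,2.024,0.32,8.5],
[-0,0,0.116,-0.574,2.105,0.32,8.5],
[-0,0,0.116,-0.327,2.158,0.32,8.5],
[-0,0,0.116,-0.075,2.181,0.32,8.5],
[-0,0,0.116,0.179,2.175,0.32,8.5],
[-0,0,0.116,0.429,2.139,0.321,8.5],
[-0,0,0.116,0.674,2.075,0.321,8.5],
[-0,0,0.116,0.91,1.983,0.321,8.5],
[-0,0,0.116,1.134,1.864,0.321,8.5],
[-0,0,0.116,1.342,1.72,0.321,8.5],
```

Call:
{"op": "servo_tool", "data": {
  "moves": [
    [[0,0,0.116,-2.1,-0.45,0.2,8.5],[0,0,0.116,-2.2,-0.2,0.2,8.5],[0,0,0.116,-2.2,0.05,0.2,8.5],[0,0,0.116,-2.2,0.3,0.2,8.5],[0,0,0.116,-2.1,0.55,0.2,8.5],[0,0,0.116,-2.0,0.8,0.2,8.5],[0,0,0.116,-1.9,1.0,0.2,8.5],[0,0,0.116,-1.8,1.25,0.2,8.5],[0,0,0.116,-1.6,1.45,0.2,8.5],[0,0,0.116,-1.45,1.6,0.2,8.5],[0,0,0.116,-1.25,1.8,0.2,8.5],[0,0,0.116,-1.05,1.9,0.2,8.5]]
  ],
  "force": 40
}}

```text
time: 1.1
ee_pos: [0.4492, 0.3218, 0.2006]
tcp_rot: [-179.8, 0.5, 70.9]
wrist_force: [0.3, 0.2, -1.6]
opening: 0.0849
```

Run:
```python
from h import *
plan((.6211,.1983,.16),7.45,12,8.5)
```

```text
now [0.4492 0.3218 0.2006] [-179.7586    0.4869   70.8671] err mm [ 171.8884 -123.525   -40.5908] turn [0.0009 0.0099 1.1068] F [ 0.2521  0.2073 -1.6282] t 1.1 op 0.08493494071161646
[0,0.001,0.092,-0.5,1.692,0.335,8.5],
[0,0.001,0.092,-0.342,1.731,0.335,8.5],
[0,0.001,0.092,-0.182,1.755,0.335,8.5],
[0,0.001,0.092,-0.02,1.765,0.334,8.5],
[0,0.001,0.092,0.143,1.759,0.334,8.5],
[0,0.001,0.092,0.304,1.738,0.334,8.5],
[0,0.001,0.092,0.462,1.703,0.334,8.5],
[0,0.001,0.092,0.617,1.653,0.335,8.5],
[0,0.001,0.092,0.766,1.589,0.335,8.5],
[0,0.001,0.092,0.909,1.512,0.336,8.5],
[0,0.001,0.092,1.044,1.422,0.337,8.5],
[0,0.001,0.092,1.171,1.32,0.337,8.5],
```

Call:
{"op": "servo_tool", "data": {
  "moves": [
    [[0,0.001,0.095,-0.5,1.75,0.33,8.5],[0,0.001,0.095,-0.35,1.75,0.33,8.5],[0,0.001,0.095,-0.2,1.8,0.33,8.5],[0,0.001,0.095,0,1.8,0.33,8.5],[0,0.001,0.095,0.15,1.8,0.33,8.5],[0,0.001,0.095,0.3,1.75,0.33,8.5],[0,0.001,0.095,0.45,1.7,0.33,8.5],[0,0.001,0.095,0.6,1.65,0.33,8.5],[0,0.001,0.095,0.75,1.6,0.33,8.5],[0,0.001,0.095,0.9,1.5,0.33,8.5],[0,0.001,0.092,1.05,1.4,0.33,8.5],[0,0.001,0.05,1.1,1.3,0.33,8.5]]
  ]
}}

```text
time: 2.1
ee_pos: [0.6372, 0.1334, 0.1521]
tcp_rot: [-177.8, 0.6, 10.9]
wrist_force: [0.3, -0.4, -0.1]
opening: 0.0846
```

```bash
python3 - <<'E'
from ov import *
t=imaging.camera("top"); s=imaging.camera("side"); cv2.imwrite("pics/top1.png",t);cv2.imwrite("pics/side1.png",s)
plan((.6211,.1983,.13),7.45,5,8.5)
overlay(t,"top",190,170,130,130,4,[],"t1"); overlay(s,"side",260,80,130,130,4,[],"s1")
E
python3 -c "
import cv2,numpy as np
a=cv2.imread('pics/t1.png');b=cv2.imread('pics/s1.png');cv2.imwrite('pics/ts1.png',cv2.resize(np.hstack([a,b]),(800,400)))"
```

```text
now [0.6376 0.1323 0.1507] [-177.8428    0.6803   10.8357] err mm [-16.5049  66.0004 -20.6832] turn [-0.0373  0.013   0.0589] F [-0.7969 -0.5318  0.0963] t 2.2 op 0.08478762687975513
[-0.007,0.003,0.012,-0.071,-1.342,0.465,8.5],
[-0.007,0.003,0.012,-0.088,-1.344,0.455,8.5],
[-0.007,0.003,0.012,-0.105,-1.347,0.445,8.5],
[-0.007,0.003,0.012,-0.122,-1.349,0.435,8.5],
[-0.007,0.003,0.012,-0.139,-1.35,0.424,8.5],
```

View pics/ts1.png

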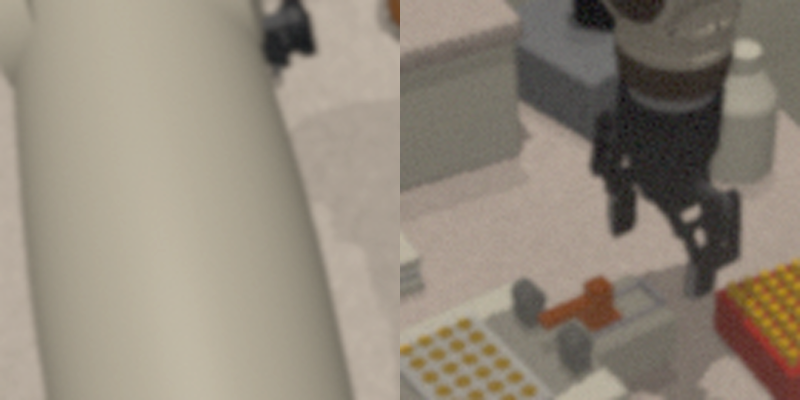

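Call:
{"op": "servo_tool", "data": {
  "moves": [
    [[-0.007,0.003,0.012,-0.07,-1.35,0.3,8.5],[-0.007,0.003,0.012,-0.09,-1.35,0.3,8.5],[-0.007,0.003,0.012,-0.1,-1.35,0.3,8.5],[-0.007,0.003,0.012,-0.12,-1.35,0.3,8.5],[-0.007,0.003,0.012,-0.14,-1.3,0.3,8.5],[0,0,0,0,0,0,8.5]]
  ]
}}

```text
time: 2.7
ee_pos: [0.626, 0.154, 0.136]
tcp_rot: [-177.7, 0.0, 12.9]
wrist_force: [-0.1, -0.6, 0.3]
opening: 0.0851
```

Run:
```python
from ov import *
plan((.6211,.1983,.125),7.45,3,8.5)
s=imaging.camera("side"); cv2.imwrite("pics/side2.png",s)
overlay(s,"side",260,100,120,100,6,[],"s2")
```

```text
now [0.626 0.154 0.136] [-177.717     0.0236   12.8719] err mm [ -4.8577  44.2817 -10.9647] turn [-0.0398  0.0023  0.0946] F [-0.0995 -0.5808  0.2617] t 2.7 op 0.08508261076277993
[-0.013,0.001,0.032,0.171,-1.459,0.424,8.5],
[-0.013,0.001,0.032,0.125,-1.469,0.405,8.5],
[-0.013,0.001,0.032,0.078,-1.478,0.385,8.5],
```

View pics/s2.png

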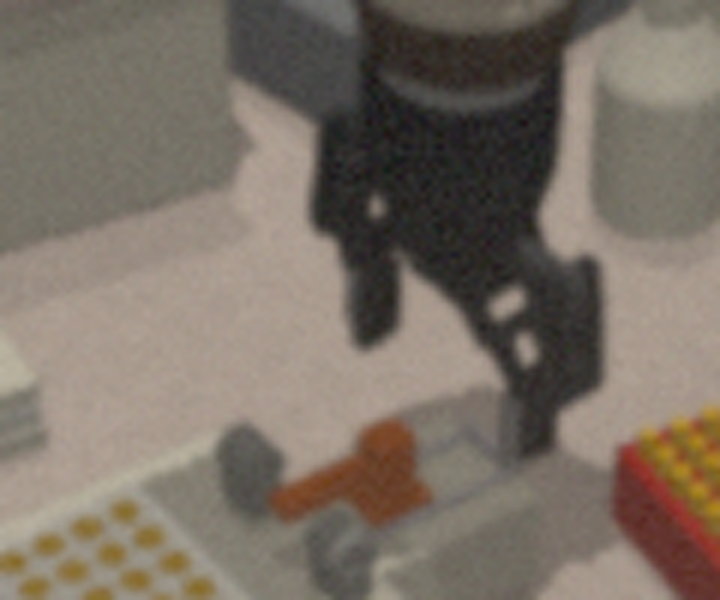

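Call:
{"op": "servo_tool", "data": {
  "moves": [
    [[-0.013,0.001,0.04,0.1,-1.7,0.2,8.5],[-0.013,0.001,0.04,0.1,-1.7,0.2,8.5],[-0.013,0.001,0.04,0.1,-1.5,0.2,8.5]]
  ]
}}

```text
time: 3.0
ee_pos: [0.6304, 0.1472, 0.1333]
tcp_rot: [-177.5, 0.0, 12.1]
wrist_force: [-1.0, -0.5, -1.4]
opening: 0.085
```

Run:
```python
from ov import *
plan((.6211,.1983,.125),7.45,2,8.5)
```

```text
now [0.6304 0.1472 0.1333] [-177.4604    0.0276   12.0842] err mm [-9.342  51.0616 -8.3113] turn [-0.0443  0.0023  0.0809] F [-0.9669 -0.4918 -1.4155] t 3.0 op 0.08502630747053468
[-0.022,0.001,0.04,0.078,-2.573,0.53,8.5],
[-0.022,0.001,0.04,-0.027,-2.585,0.473,8.5],
```

Call:
{"op": "servo_tool", "data": {
  "moves": [
    [[0,0,0,0,-1.0,0,8.5]]
  ]
}}

```text
time: 3.08
ee_pos: [0.6297, 0.1517, 0.1334]
tcp_rot: [-177.3, 0.0, 12.4]
wrist_force: [0.2, -0.4, 0.5]
opening: 0.0848
```

Run:
```python
from ov import *
o=bot.get_obs();print(o["q"],o["qd"],o["ee_pos"],o["tcp_rot"])
```

```text
[ 12.3552  17.7206  13.9842  86.315    2.7047 179.9431] [6.1079 0.1046 1.2993 0.8157 2.9377 0.0684] [0.6297 0.1517 0.1334] [-177.2953    0.0486   12.412 ]
```

Call:
{"op": "servo_tool", "data": {
  "moves": [
    [[0,0,0,0,-1.0,0,8.5]]
  ]
}}

```text
time: 3.17
ee_pos: [0.6286, 0.1572, 0.1339]
tcp_rot: [-177.1, 0.1, 12.8]
wrist_force: [-0.3, 1.0, 0.5]
opening: 0.0853
```

Run:
```python
from ov import *
o=bot.get_obs();print(o["q"],o["qd"],o["ee_pos"],o["tcp_rot"])
```

```text
[ 12.7665  17.7616  14.0812  86.3758   2.9063 179.9441] [4.6363 0.6369 1.0625 0.57   1.9237 0.0677] [0.6286 0.1572 0.1339] [-177.0937    0.0534   12.8223]
```

The last joint sat at its 180° limit, which explains the poor tracking. I'll use the grasp a half turn away (yaw 187.45°), which means turning back the other way.

Call:
{"op": "servo_tool", "data": {
  "moves": [
    [[0,0,-0.12,0,0,-0.2,8.5],[0,0,-0.12,0,0,-0.2,8.5],[0,0,-0.12,0,0,-0.2,8.5],[0,0,-0.12,0,0,-0.2,8.5],[0,0,-0.12,0,0,0,8.5],[0,0,-0.12,0,0,0,8.5],[0,0,-0.12,0,0,0,8.5],[0,0,-0.12,0,0,0,8.5],[0,0,-0.12,0,0,0,8.5],[0,0,-0.12,0,0,0,8.5],[0,0,-0.12,0,0,0,8.5],[0,0,-0.12,0,0,0,8.5]]
  ]
}}

```text
time: 4.17
ee_pos: [0.6287, 0.1621, 0.143]
tcp_rot: [-179.7, -3.1, 98.5]
wrist_force: [-0.8, -0.9, 0.3]
opening: 0.0853
```

Run:
```python
from ov import *
plan((.6211,.1983,.125),187.45,14,8.5,-1)
```

```text
now [0.6287 0.1621 0.143 ] [-179.7263   -3.1213   98.5053] err mm [ -7.6267  36.2242 -18.0155] turn [ 0.0385 -0.0468 -1.5518] F [-0.8195 -0.9245  0.3193] t 4.1667 op 0.08527981644780887
[0.003,-0.003,-0.111,0.257,-0.015,0.143,8.5],
[0.003,-0.003,-0.111,0.257,0.014,0.142,8.5],
[0.003,-0.003,-0.111,0.254,0.043,0.141,8.5],
[0.003,-0.003,-0.111,0.249,0.071,0.14,8.5],
[0.003,-0.003,-0.111,0.24,0.098,0.139,8.5],
[0.003,-0.003,-0.111,0.228,0.125,0.138,8.5],
[0.003,-0.003,-0.111,0.213,0.15,0.137,8.5],
[0.003,-0.003,-0.111,0.196,0.173,0.136,8.5],
[0.003,-0.003,-0.111,0.176,0.194,0.135,8.5],
[0.003,-0.003,-0.111,0.154,0.212,0.134,8.5],
[0.003,-0.003,-0.111,0.13,0.228,0.132,8.5],
[0.003,-0.003,-0.111,0.104,0.242,0.131,8.5],
[0.003,-0.003,-0.111,0.077,0.252,0.13,8.5],
[0.003,-0.003,-0.111,0.049,0.259,0.13,8.5],
```

Call:
{"op": "servo_tool", "data": {
  "moves": [
    [[0.003,-0.003,-0.12,0.26,0,0.1,8.5],[0.003,-0.003,-0.12,0.26,0,0.1,8.5],[0.003,-0.003,-0.12,0.25,0.05,0.1,8.5],[0.003,-0.003,-0.12,0.25,0.08,0.1,8.5],[0.003,-0.003,-0.12,0.24,0.1,0.1,8.5],[0.003,-0.003,-0.12,0.23,0.13,0.1,8.5],[0.003,-0.003,-0.12,0.21,0.16,0.1,8.5],[0.003,-0.003,-0.12,0.19,0.18,0.1,8.5],[0.003,-0.003,-0.12,0.17,0.2,0.1,8.5],[0.003,-0.003,-0.12,0.14,0.22,0.1,8.5],[0.003,-0.003,-0.12,0.12,0.24,0.1,8.5],[0.003,-0.003,-0.11,0.1,0.25,0.1,8.5]]
  ]
}}

```text
time: 5.17
ee_pos: [0.6207, 0.1984, 0.1326]
tcp_rot: [179.4, -0.4, -176.0]
wrist_force: [0.2, 0.8, 0.0]
opening: 0.0847
```

Run:
```python
from ov import *
plan((.6211,.1983,.125),187.45,2,8.5)
```

```text
now [0.6207 0.1984 0.1326] [ 179.4432   -0.3984 -176.0345] err mm [ 0.4175 -0.0649 -7.6196] turn [ 0.0099 -0.0067 -0.0608] F [0.2454 0.7689 0.0352] t 5.1667 op 0.08470671356326609
[0.005,-0.003,-0.03,-0.023,-0.008,0.381,8.5],
[0.005,-0.003,-0.03,-0.022,-0.007,0.381,8.5],
```

Tracking is good now. I'll settle and check the side view.

Call:
{"op": "servo_tool", "data": {
  "moves": [
    [[0.005,-0.003,-0.03,0,0,0.35,8.5],[0.005,-0.003,-0.03,0,0,0.35,8.5],[0,0,0,0,0,0,8.5]]
  ]
}}

```text
time: 5.42
ee_pos: [0.6203, 0.2003, 0.1255]
tcp_rot: [180.0, -0.0, -171.9]
wrist_force: [0.4, 0.3, 0.5]
opening: 0.0855
```

Run:
```python
from ov import *
plan((.6211,.1983,.075),187.45,5,8.5)
s=imaging.camera("side"); cv2.imwrite("pics/side3.png",s)
overlay(s,"side",260,100,120,100,6,[],"s3")
```

```text
now [0.6203 0.2003 0.1255] [ 179.98     -0.0114 -171.8552] err mm [  0.7603  -2.0174 -50.5254] turn [ 0.0003 -0.0002  0.0121] F [0.3749 0.3121 0.5073] t 5.4167 op 0.08548212537572025
[0,-0,0.002,-0.01,-0.042,1.01,8.5],
[0,-0,0.002,-0.01,-0.042,1.01,8.5],
[0,-0,0.002,-0.01,-0.042,1.01,8.5],
[0,-0,0.002,-0.01,-0.042,1.011,8.5],
[0,-0,0.002,-0.01,-0.042,1.011,8.5],
```

View pics/s3.png

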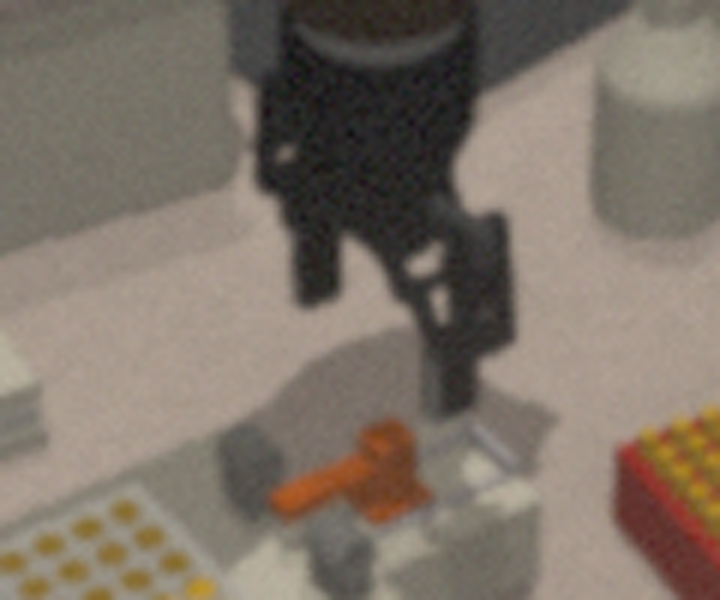

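Run:
```python
from ov import *
for z in(.1255,.1385,.098): print(proj("side",[(.6203,.2003,z)]))
V=[.5102,.1838,.130]
print(place(V,[(108,0,98),(112,0,98)]),proj("side",place(V,[(108,0,98),(112,0,98)])))
```

```text
[[322.7608 164.0767]]
[[322.7176 159.94  ]]
[[322.8501 172.6341]]
[[0.6173 0.1978 0.098 ]
 [0.6213 0.1983 0.098 ]] [[322.2459 173.5665]
 [323.5491 172.971 ]]
```

Call:
{"op": "servo_tool", "data": {
  "moves": [
    [[0,0,0.002,-0.03,-0.03,1.06,8.5],[0,0,0.002,-0.03,-0.03,1.06,8.5],[0,0,0.002,-0.03,-0.03,1.06,8.5],[0,0,0.002,-0.03,-0.03,1.06,8.5],[0,0,0.002,-0.03,-0.03,1.06,8.5],[0,0,0,0,0,0,8.5]]
  ]
}}

```text
time: 5.97
ee_pos: [0.6221, 0.199, 0.0669]
tcp_rot: [179.9, -0.0, -172.8]
wrist_force: [-0.4, -0.3, -0.3]
opening: 0.0848
```

Run:
```python
from ov import *
plan((.6221,.1973,.073),187.45,2,8.5)
s=imaging.camera("side"); cv2.imwrite("pics/side4.png",s)
overlay(s,"side",260,100,120,100,6,[],"s4")
```

```text
now [0.6221 0.199  0.0669] [ 179.9202   -0.0482 -172.844 ] err mm [-0.0177 -1.7197  6.0768] turn [ 0.0014 -0.0008 -0.0051] F [-0.353  -0.3461 -0.2623] t 5.9667 op 0.08477510736675378
[0.001,-0,-0.003,0.012,-0.085,-0.304,8.5],
[0.001,-0,-0.003,0.012,-0.085,-0.304,8.5],
```

View pics/s4.png

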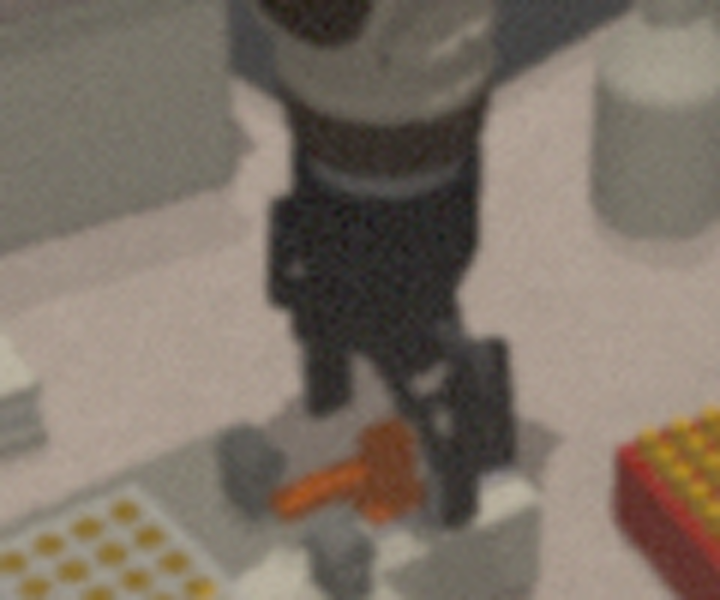

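The fingers straddle the orange grip at crop (390,460). I'll raise 6 mm and close.

Call:
{"op": "servo_tool", "data": {
  "moves": [
    [[0.001,0,-0.003,0,-0.08,-0.4,7],[0,0,0,0,-0.05,-0.3,5],[0,0,0,0,0,0,3],[0,0,0,0,0,0,1.2],[0,0,0,0,0,0,1.2],[0,0,0,0,0,0,1.2],[0,0,0,0,0,0,1.2],[0,0,0,0,0,0,1.2]]
  ],
  "force": 35
}}

```text
time: 6.68
ee_pos: [0.6232, 0.1996, 0.0782]
tcp_rot: [179.8, 0.2, -172.6]
wrist_force: [0.5, -0.7, -1.0]
opening: 0.0174
```

Call:
{"op": "servo_tool", "data": {
  "moves": [
    [[0,0,0,-0.5,0,0,1.2],[0,0,0,-0.5,0,0,1.2],[0,0,0,-0.5,0,0,1.2],[0,0,0,-0.5,0,0,1.2],[0,0,0,-0.5,0,0,1.2]]
  ]
}}

```text
time: 7.1
ee_pos: [0.6487, 0.2027, 0.0782]
tcp_rot: [179.8, 0.0, -172.6]
wrist_force: [-3.0, 0.2, 0.8]
opening: 0.0173
```

Call:
{"op": "servo_tool", "data": {
  "moves": [
    [[0,0,0,-0.4,0,0,1.2],[0,0,0,-0.4,0,0,1.2],[0,0,0,-0.3,0,0,1.2]]
  ]
}}

```text
time: 7.35
ee_pos: [0.6555, 0.2036, 0.078]
tcp_rot: [179.8, -0.7, -172.6]
wrist_force: [-27.0, -2.0, 12.3]
opening: 0.0171
```

Call:
{"op": "servo_tool", "data": {
  "moves": [
    [[0,0,0,-0.3,0,0,1.2],[0,0,0,-0.3,0,0,1.2]]
  ]
}}

```text
time: 7.52
ee_pos: [0.6554, 0.2037, 0.078]
tcp_rot: [179.8, -1.5, -172.5]
wrist_force: [-18.6, -2.6, 6.2]
opening: 0.0172
```

Run:
```python
from h import *
T=CAL["top"]["camera_from_world"];C=-T[:3,:3].T@T[:3,3];c=CAL["top"]
def back(u,v,z):
    d=T[:3,:3].T@np.array([(u-c["cx"])/c["fx"],(v-c["cy"])/c["fy"],1]); return C+d*(z-C[2])/d[2]
for u,v,z in((235,165,.057),(289,165,.057),(235,130,.057),(289,130,.057)): print(back(u,v,z))
```

```text
[0.7286 0.198  0.057 ]
[0.7274 0.0751 0.057 ]
[0.8114 0.1991 0.057 ]
[0.8102 0.075  0.057 ]
```

Call:
{"op": "servo_tool", "data": {
  "moves": [
    [[0,0,0,0.1,0,0,3],[0,0,0,0,0,0,5],[0,0.01,0,0,0,0,5],[0,0.01,0,0,0,-1.5,5],[0,0.005,0,0,0,-2.5,5],[0,0,0,0,0,-2.5,5],[0,0,0,0,0,-2,5]]
  ]
}}

```text
time: 8.1
ee_pos: [0.6593, 0.2035, 0.16]
tcp_rot: [179.8, -3.5, -172.5]
wrist_force: [0.9, -0.8, -0.3]
opening: 0.0501
```

Run:
```python
from ov import *
s=imaging.camera("side"); cv2.imwrite("pics/side5.png",s)
V=[.5102,.1838,.130]
overlay(s,"side",260,120,120,100,6,[(V,shaker(36)[3:],0)],"s5")
plan((.50,.05,.2),170,8,8)
```

```text
now [0.6604 0.2037 0.1643] [ 179.7629   -3.1601 -172.5335] err mm [-160.3886 -153.6986   35.6635] turn [-0.0043 -0.0554  0.3047] F [-0.5327  0.755   2.3754] t 8.15 op 0.0502234175158264
[-0.001,-0.007,0.038,2.259,-1.643,-0.329,8],
[-0.001,-0.007,0.038,2.192,-1.728,-0.345,8],
[-0.001,-0.007,0.038,2.122,-1.81,-0.361,8],
[-0.001,-0.007,0.038,2.049,-1.889,-0.376,8],
[-0.001,-0.007,0.038,1.973,-1.965,-0.391,8],
[-0.001,-0.007,0.038,1.894,-2.039,-0.406,8],
[-0.001,-0.007,0.038,1.812,-2.109,-0.42,8],
[-0.001,-0.007,0.038,1.728,-2.176,-0.433,8],
```

View pics/s5.png

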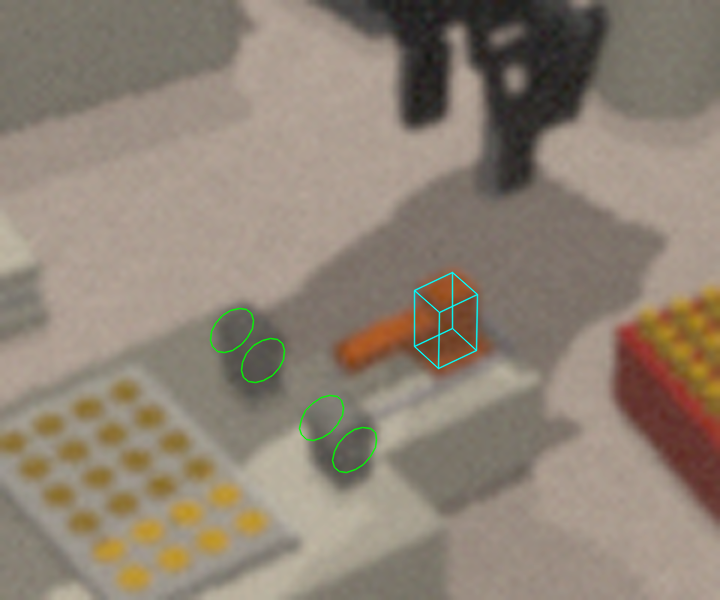

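Run:
```python
from ov import *
plan((.4683,-.1855,.14),104.8,16,8.5)
```

```text
now [0.6604 0.2037 0.1643] [ 179.7629   -3.1601 -172.5335] err mm [-192.0886 -389.1986  -24.3365] turn [-0.0364 -0.0482  1.4423] F [-0.5327  0.755   2.3754] t 8.15 op 0.0502234175158264
[-0.002,-0.003,0.09,1.496,-2.257,0.226,8.5],
[-0.002,-0.003,0.09,1.287,-2.383,0.216,8.5],
[-0.002,-0.003,0.09,1.068,-2.49,0.207,8.5],
[-0.002,-0.003,0.09,0.84,-2.576,0.198,8.5],
[-0.002,-0.003,0.09,0.605,-2.642,0.19,8.5],
[-0.002,-0.003,0.09,0.366,-2.686,0.183,8.5],
[-0.002,-0.003,0.09,0.123,-2.708,0.176,8.5],
[-0.002,-0.003,0.09,-0.121,-2.709,0.17,8.5],
[-0.002,-0.003,0.09,-0.364,-2.687,0.164,8.5],
[-0.002,-0.003,0.09,-0.604,-2.644,0.16,8.5],
[-0.002,-0.003,0.09,-0.839,-2.579,0.156,8.5],
[-0.002,-0.003,0.09,-1.067,-2.494,0.153,8.5],
[-0.002,-0.003,0.09,-1.287,-2.388,0.151,8.5],
[-0.002,-0.003,0.09,-1.496,-2.263,0.15,8.5],
[-0.002,-0.003,0.09,-1.693,-2.119,0.15,8.5],
[-0.002,-0.003,0.09,-1.877,-1.959,0.15,8.5],
```

Call:
{"op": "servo_tool", "data": {
  "moves": [
    [[-0.002,-0.003,0.09,1.5,-2.25,0,8.5],[-0.002,-0.003,0.09,1.3,-2.4,0,8.5],[-0.002,-0.003,0.09,1.05,-2.5,0,8.5],[-0.002,-0.003,0.09,0.85,-2.6,0,8.5],[-0.002,-0.003,0.09,0.6,-2.65,0,8.5],[-0.002,-0.003,0.09,0.35,-2.7,0,8.5],[-0.002,-0.003,0.09,0.1,-2.7,0,8.5],[-0.002,-0.003,0.09,-0.1,-2.7,0,8.5],[-0.002,-0.003,0.09,-0.35,-2.7,0,8.5],[-0.002,-0.003,0.09,-0.6,-2.65,0,8.5],[-0.002,-0.003,0.09,-0.85,-2.6,0,8.5],[-0.002,-0.003,0.09,-1.05,-2.5,0,8.5]]
  ]
}}

```text
time: 9.15
ee_pos: [0.5158, -0.0941, 0.1688]
tcp_rot: [179.6, -0.2, 123.1]
wrist_force: [0.7, 0.2, 0.5]
opening: 0.085
```

Run:
```python
from ov import *
plan((.4683,-.1855,.14),104.8,5,8.5)
```

```text
now [ 0.5158 -0.0941  0.1688] [179.6489  -0.2223 123.1208] err mm [-47.47   -91.3806 -28.8261] turn [ 0.0055 -0.0048  0.3197] F [0.6856 0.2367 0.5387] t 9.15 op 0.08504690910659808
[0.001,-0.001,0.064,-1.014,-1.797,0.562,8.5],
[0.001,-0.001,0.064,-1.126,-1.728,0.565,8.5],
[0.001,-0.001,0.064,-1.234,-1.652,0.568,8.5],
[0.001,-0.001,0.064,-1.336,-1.569,0.571,8.5],
[0.001,-0.001,0.064,-1.433,-1.48,0.574,8.5],
```

Call:
{"op": "servo_tool", "data": {
  "moves": [
    [[0.001,-0.001,0.064,-0.8,-1.6,0.55,8.5],[0.001,-0.001,0.064,-1.0,-1.6,0.55,8.5],[0.001,-0.001,0.064,-1.2,-1.6,0.55,8.5],[0.001,-0.001,0.06,-1.3,-1.5,0.55,8.5],[0.001,-0.001,0.03,-1.2,-1.3,0.5,8.5],[0,0,0,0,0,0,8.5]]
  ]
}}

```text
time: 9.65
ee_pos: [0.4692, -0.1859, 0.1432]
tcp_rot: [179.6, 0.3, 105.5]
wrist_force: [1.3, -0.3, -0.5]
opening: 0.0849
```

Run:
```python
from ov import *
plan((.4683,-.1855,.11),104.8,3,8.5)
s=imaging.camera("side");t=imaging.camera("top"); cv2.imwrite("pics/side6.png",s);cv2.imwrite("pics/top6.png",t)
H=[.4683,-.1855,.2586]
overlay(s,"side",280,250,120,130,5,[(H,hood()[1:],0)],"s6");overlay(t,"top",350,220,100,100,5,[(H,hood()[1:],0)],"t6")
```

```text
now [ 0.4692 -0.1859  0.1432] [179.5556   0.3256 105.4838] err mm [ -0.9025   0.4449 -33.2325] turn [0.0078 0.0056 0.012 ] F [ 1.277  -0.3274 -0.4857] t 9.65 op 0.08494891810687508
[0.003,0.002,0.004,0.029,-0.034,1.107,8.5],
[0.003,0.002,0.004,0.026,-0.031,1.108,8.5],
[0.003,0.002,0.004,0.024,-0.028,1.108,8.5],
```

View pics/s6.png

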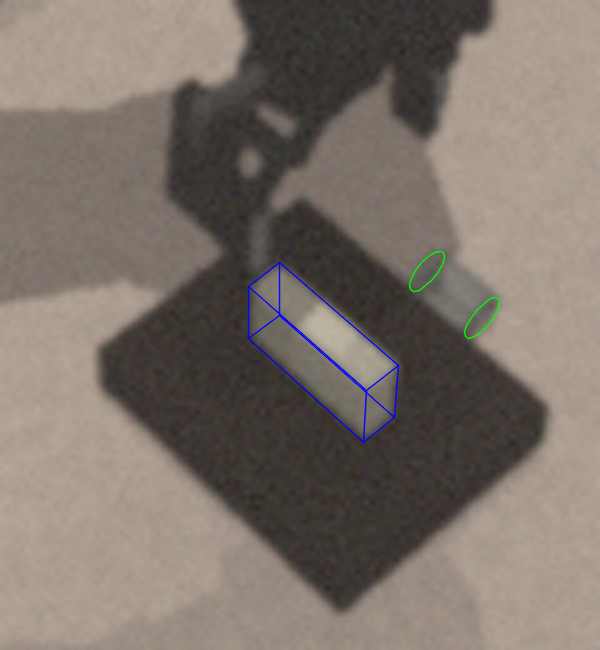

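View pics/t6.png

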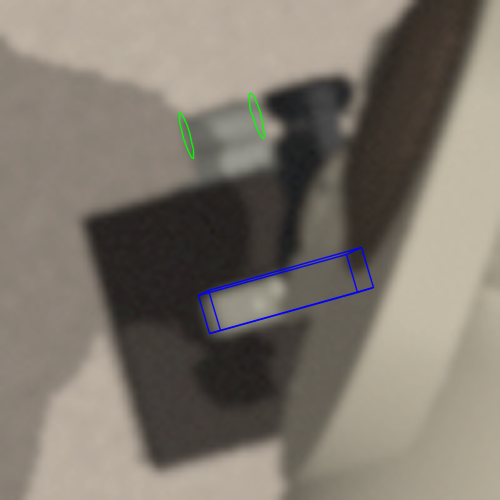

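Call:
{"op": "servo_tool", "data": {
  "moves": [
    [[0.003,0.002,0.004,0.03,-0.03,1.2,8.5],[0.003,0.002,0.004,0.03,-0.03,1.2,8.5],[0.002,0.002,0.004,0.02,-0.03,1.2,8.5],[0,0,0,0,0,1.2,8.5],[0,0,0,0,0,1.2,8.5],[0,0,0,0,0,1.2,8.5],[0,0,0,0,0,1.0,8.5],[0,0,0,0,0,0.8,8.5],[0,0,0,0,0,0.5,8.5],[0,0,0,0,0,0,8.5]]
  ]
}}

```text
time: 10.58
ee_pos: [0.4715, -0.178, 0.0365]
tcp_rot: [-179.9, -0.2, 105.5]
wrist_force: [0.2, 0.7, -0.0]
opening: 0.0849
```

Run:
```python
from ov import *
plan((.4683,-.1855,.038),104.8,2,8.5)
```

```text
now [ 0.4715 -0.178   0.0365] [-179.8927   -0.2492  105.5049] err mm [-3.2494 -7.5044  1.5044] turn [-0.0019 -0.0043  0.0123] F [ 0.2047  0.6576 -0.0003] t 10.5833 op 0.08490522191789096
[-0.001,-0.002,0.006,-0.318,-0.257,-0.076,8.5],
[-0.001,-0.002,0.006,-0.32,-0.255,-0.076,8.5],
```

Call:
{"op": "servo_tool", "data": {
  "moves": [
    [[0,-0.002,0.006,-0.35,-0.27,-0.05,8.5],[0,-0.002,0.006,-0.3,-0.25,-0.05,8.5],[0,0,0,0,0,0,8.5]]
  ]
}}

```text
time: 10.83
ee_pos: [0.4684, -0.1861, 0.0379]
tcp_rot: [-179.9, 0.0, 104.8]
wrist_force: [0.3, -0.2, 0.6]
opening: 0.0849
```

Run:
```python
from ov import *
plan((.4683,-.1855,.038),104.8,2,8.5)
```

```text
now [ 0.4684 -0.1861  0.0379] [-179.9032    0.0184  104.7982] err mm [-0.0517  0.6186  0.0573] turn [-0.0017  0.0003 -0.    ] F [ 0.2558 -0.1529  0.5952] t 10.8333 op 0.08493389219981724
[-0.001,0,-0,0.031,0.005,-0.003,8.5],
[-0.001,0,-0,0.031,0.005,-0.003,8.5],
```

Call:
{"op": "servo_tool", "data": {
  "moves": [
    [[-0.001,0,0,0,0,0,6.5],[0,0,0,0,0,0,4.5],[0,0,0,0,0,0,2.5],[0,0,0,0,0,0,1.0],[0,0,0,0,0,0,1.0],[0,0,0,0,0,0,1.0],[0,0,0,0,0,0,1.0],[0,0,0,0,0,0,1.0]]
  ],
  "force": 80
}}

```text
time: 11.5
ee_pos: [0.4695, -0.1873, 0.0406]
tcp_rot: [179.8, 0.2, 104.7]
wrist_force: [-0.0, 0.7, -0.4]
opening: 0.0168
```

Run:
```python
from ov import *
plan((.4683,-.1855,.038),104.8,2,1)
o=bot.get_obs(); print(o["torque"])
s=imaging.camera("side");t=imaging.camera("top"); cv2.imwrite("pics/side7.png",s);cv2.imwrite("pics/top7.png",t)
H=[.4683,-.1855,.2586]
overlay(s,"side",280,270,120,110,6,[(H,hood(),0)],"s7")
```

```text
now [ 0.4695 -0.1873  0.0406] [179.8289   0.1728 104.7283] err mm [-1.2327  1.7656 -2.6461] turn [ 0.003   0.003  -0.0012] F [-0.0431  0.6513 -0.3733] t 11.5 op 0.016767528735549955
[0.001,0.002,-0.001,0.101,-0.038,0.132,1],
[0.001,0.002,-0.001,0.101,-0.037,0.132,1],
[-0.0855  0.0547  0.0047]
```

View pics/s7.png

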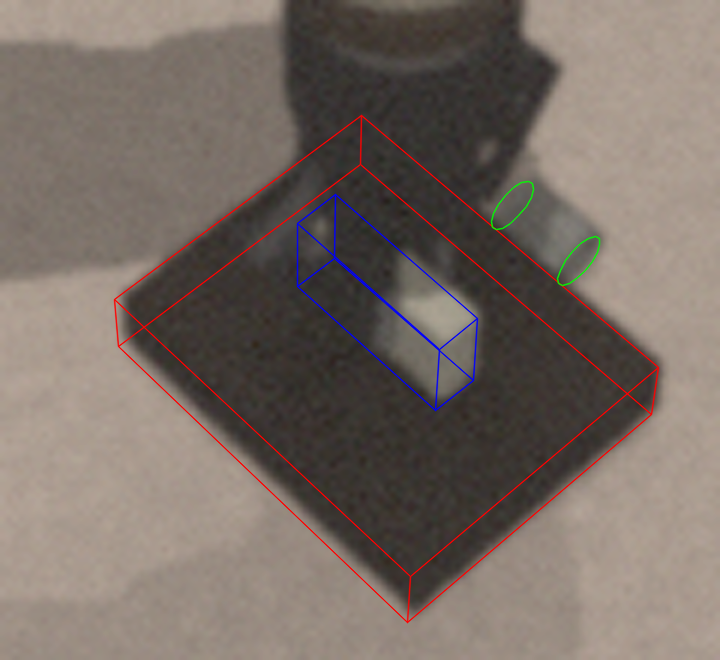

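Call:
{"op": "servo_tool", "data": {
  "moves": [
    [[0.003,0.003,0,0,0,-0.4,1],[0,0,0,0,0,-0.8,1],[0,0,0,0,0,-1.2,1],[0,0,0,0,0,-1.6,1],[0,0,0,0,0,-2.0,1],[0,0,0,0,0,-2.0,1],[0,0,0,0,0,-1.6,1],[0,0,0,0,0,-1.2,1],[0,0,0,0,0,-0.6,1],[0,0,0,0,0,0,1]]
  ]
}}

```text
time: 12.43
ee_pos: [0.4685, -0.1867, 0.166]
tcp_rot: [-179.9, -0.1, 104.7]
wrist_force: [-0.0, -0.0, -3.2]
opening: 0.0171
```

Run:
```python
from ov import *
plan((.493,.1825,.18),97.45,14,1)
o=bot.get_obs(); print(o["torque"])
s=imaging.camera("side");t=imaging.camera("top"); cv2.imwrite("pics/side8.png",s);cv2.imwrite("pics/top8.png",t)
y=np.radians(o["tcp_rot"][2]-90);p=o["ee_pos"]; H=[p[0],p[1],y]
overlay(s,"side",290,190,120,110,6,[(H,hood(),p[2]-.0406)],"s8")
```

```text
now [ 0.4685 -0.1867  0.166 ] [-179.9478   -0.0575  104.7332] err mm [ 24.48   369.232   13.9551] turn [-0.001  -0.0009  0.1271] F [-0.002  -0.0259 -3.1892] t 12.4333 op 0.017141729702119725
[-0,-0,0.009,2.506,0.84,-0.098,1],
[-0,-0,0.009,2.514,0.817,-0.098,1],
[-0,-0,0.009,2.521,0.794,-0.098,1],
[-0,-0,0.009,2.528,0.771,-0.098,1],
[-0,-0,0.009,2.535,0.748,-0.098,1],
[-0,-0,0.009,2.542,0.725,-0.099,1],
[-0,-0,0.009,2.548,0.702,-0.099,1],
[-0,-0,0.009,2.555,0.679,-0.099,1],
[-0,-0,0.009,2.561,0.656,-0.099,1],
[-0,-0,0.009,2.566,0.632,-0.099,1],
[-0,-0,0.009,2.572,0.609,-0.099,1],
[-0,-0,0.009,2.577,0.586,-0.099,1],
[-0,-0,0.009,2.583,0.562,-0.099,1],
[-0,-0,0.009,2.588,0.539,-0.1,1],
[ 0.0073  0.0167 -0.0746]
```

View pics/s8.png

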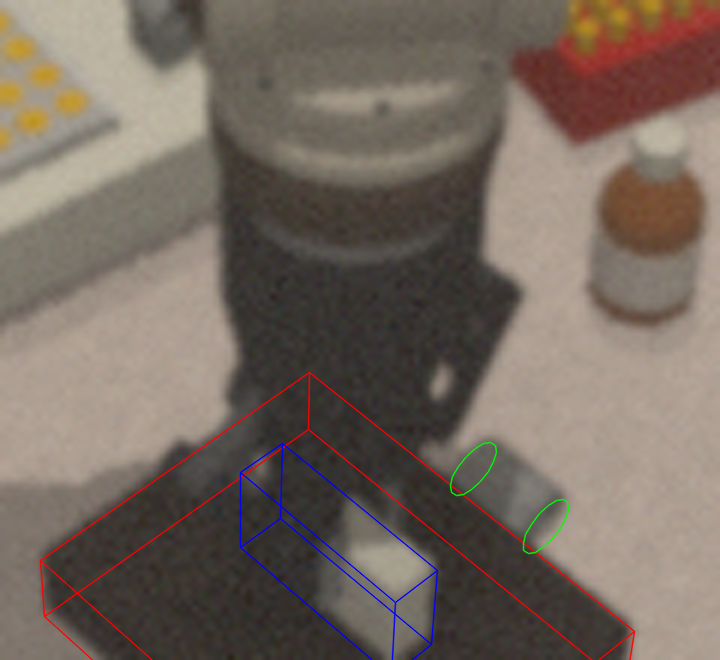

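Call:
{"op": "servo_tool", "data": {
  "moves": [
    [[0,0,0.009,1.5,0.5,-0.1,1],[0,0,0.009,2.5,0.8,-0.1,1],[0,0,0.009,2.5,0.8,-0.1,1],[0,0,0.009,2.5,0.8,-0.1,1],[0,0,0.009,2.5,0.75,-0.1,1],[0,0,0.009,2.5,0.75,-0.1,1],[0,0,0.009,2.5,0.7,-0.1,1],[0,0,0.009,2.5,0.7,-0.1,1],[0,0,0.009,2.5,0.7,-0.1,1],[0,0,0.009,2.5,0.65,-0.1,1],[0,0,0.009,2.5,0.6,-0.1,1],[0,0,0.009,2.2,0.6,-0.1,1]]
  ]
}}

```text
time: 13.53
ee_pos: [0.4864, 0.1207, 0.1629]
tcp_rot: [-178.7, -0.2, 97.8]
wrist_force: [0.8, -0.5, -2.6]
opening: 0.0164
```

Run:
```python
from ov import *
plan((.493,.1825,.18),97.45,4,1)
```

```text
now [0.4864 0.1207 0.1629] [-178.6863   -0.2466   97.7851] err mm [ 6.6473 61.7817 17.0913] turn [-0.0229 -0.0042  0.0059] F [ 0.8171 -0.468  -2.5761] t 13.5333 op 0.01640263929011462
[-0.006,-0.001,0.001,1.51,0.364,-0.429,1],
[-0.006,-0.001,0.001,1.51,0.364,-0.429,1],
[-0.006,-0.001,0.001,1.51,0.365,-0.428,1],
[-0.006,-0.001,0.001,1.51,0.365,-0.428,1],
```

Call:
{"op": "servo_tool", "data": {
  "moves": [
    [[-0.006,-0.001,0.001,1.5,0.35,-0.5,1],[-0.006,-0.001,0.001,1.4,0.35,-0.5,1],[-0.006,-0.001,0.001,1.2,0.35,-0.4,1],[-0.004,0,0,0.8,0.3,-0.3,1],[0,0,0,0.2,0,0,1],[0,0,0,0,0,0,1]]
  ]
}}

```text
time: 14.03
ee_pos: [0.4903, 0.1796, 0.173]
tcp_rot: [-179.3, 0.0, 97.9]
wrist_force: [-0.8, -0.4, -3.4]
opening: 0.0165
```

Run:
```python
from ov import *
plan((.493,.1825,.165),97.45,3,1)
s=imaging.camera("side");t=imaging.camera("top"); cv2.imwrite("pics/side9.png",s);cv2.imwrite("pics/top9.png",t)
o=bot.get_obs();y=np.radians(o["tcp_rot"][2]-90);p=o["ee_pos"]; H=[p[0],p[1],y];V=[.5101,.1845,.130]
overlay(s,"side",220,90,150,125,5,[(H,hood(),p[2]-.0406),(V,shaker(36)[3:4],0)],"s9")
overlay(t,"top",190,150,130,130,5,[(H,hood(),p[2]-.0406),(V,shaker(36)[3:4],0)],"t9")
```

```text
now [0.4903 0.1796 0.173 ] [-179.3443    0.0024   97.9092] err mm [ 2.7089  2.8816 -7.9945] turn [-0.0114  0.0001  0.008 ] F [-0.7716 -0.3944 -3.4029] t 14.0333 op 0.016528440496475574
[-0.004,0,0.003,0.083,0.106,0.265,1],
[-0.004,0,0.003,0.083,0.104,0.266,1],
[-0.004,0,0.003,0.083,0.103,0.266,1],
```

View pics/s9.png

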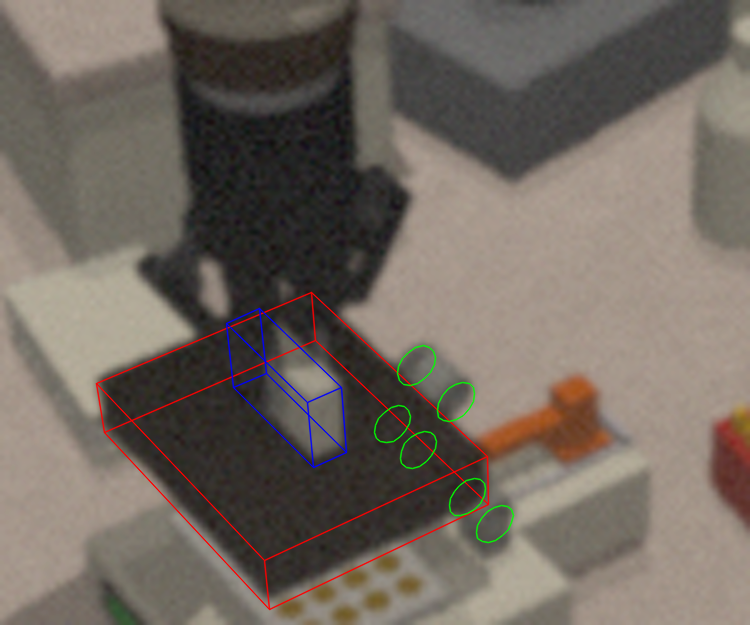

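View pics/t9.png

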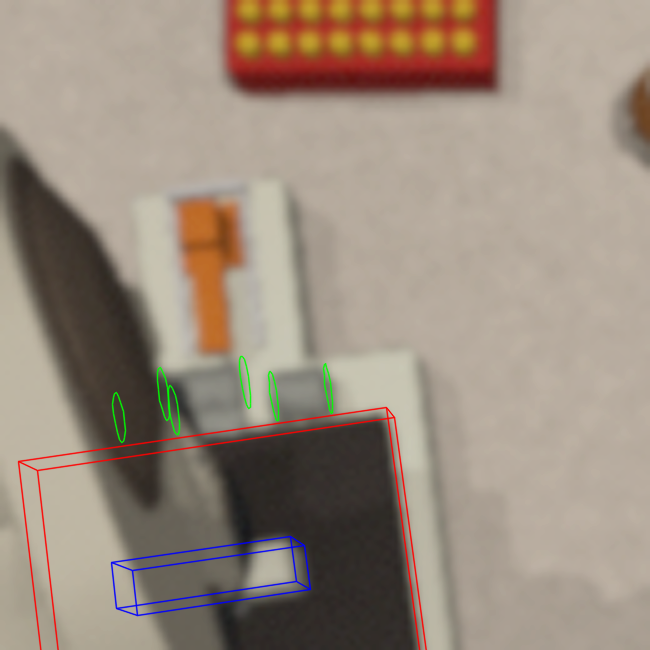

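```bash
cat > ef.py <<'E'
from h import *
def tang(n,x,z,y0,y1,v,zoff=0,r=11):
    T=CAL[n]["camera_from_world"];C=-T[:3,:3].T@T[:3,3]
    c,s=np.cos(v[2]),np.sin(v[2]); d=C[:2]-np.array(v[:2]); lx=(c*d[0]+s*d[1])*1e3; lz=(C[2]-zoff)*1e3
    a=np.arctan2(lz-z,lx-x); D=np.hypot(lz-z,lx-x); b=np.arccos(r/D)
    return [((x+r*np.cos(t),y0,z+r*np.sin(t)),(x+r*np.cos(t),y1,z+r*np.sin(t))) for t in(a+b,a-b)]
def samples(edges,k=14,m=.12):
    t=np.linspace(m,1-m,k)[:,None]; return [(1-t)*np.array(a)+t*np.array(b) for a,b in edges]
def measure(g,n,v,z,edges,off,w=4,thr=6):
    """signed normal distance observed-predicted for edge samples; returns list of (model pts, normals, dist)"""
    out=[]
    for P in samples(edges):
        q=proj(n,place(v,P,z))+off; d=q[-1]-q[0]; d/=np.linalg.norm(d); nn=np.array([-d[1],d[0]])
        s=np.arange(-w-1,w+1.01,.25); X=q[:,None,:]+s[None,:,None]*nn
        pr=cv2.remap(g,X[...,0].astype(np.float32),X[...,1].astype(np.float32),cv2.INTER_LINEAR).mean(0)
        gr=np.abs(np.gradient(pr,.25)); gr[:4]=0; gr[-4:]=0; i=int(gr.argmax())
        if gr[i]<thr or i<6 or i>len(s)-7: out.append(None); continue
        a,b,c=gr[i-1:i+2]; o=s[i]+.25*.5*(a-c)/(a-2*b+c) if a-2*b+c else s[i]
        out.append((P,nn,o))
    return out
def gray(f): return cv2.GaussianBlur(cv2.cvtColor(f,cv2.COLOR_BGR2GRAY),(0,0),.8).astype(np.float32)
E
cat > ef0.py <<'E'
from ef import *
G={n:gray(cv2.imread(f"pics/{n}0.png")) for n in("top","side")}
B=lambda *p:list(zip(p[:-1],p[1:]))
def shE(n,v):
    E={"top":[((-100,-85,60),(85,-85,60)),((-100,85,60),(85,85,60)),((85,85,60),(85,35,60)),((85,-85,60),(85,-35,60)),((85,35,60),(170,35,60)),((85,-35,60),(170,-35,60)),
      ((26,64,70),(26,-64,70)),((26,-64,70),(-60,-64,70)),((-60,-64,70),(-60,64,70)),((-60,64,70),(26,64,70))],
     "side":[((-100,85,60),(-100,-85,60)),((-100,-85,60),(85,-85,60)),((85,-35,60),(170,-35,60)),((-60,-64,70),(-60,64,70)),((-60,-64,70),(26,-64,70)),((26,64,70),(26,-64,70)),((-60,64,70),(26,64,70))]}[n]
    k=tang(n,65,84,-44,-24,v)+tang(n,65,84,24,44,v)
    return E+(k if n=="top" else [])
def hoE(n,v,z=0):
    E={"top":[((60,75,30),(60,25,30)),((60,-75,30),(60,-25,30)),((60,-75,30),(-60,-75,30)),((-60,-75,30),(-60,75,30)),((-60,75,0),(60,75,0)),
       ((9,35,68),(9,-35,68)),((-9,-35,68),(-9,35,68)),((9,-35,68),(-9,-35,68))],
     "side":[((-60,75,30),(60,75,30)),((60,75,30),(60,25,30)),((60,-25,30),(60,-75,30)),((-60,75,0),(-60,-75,0)),((-60,-75,0),(60,-75,0)),((-9,35,68),(-9,-35,68)),((-9,-35,68),(9,-35,68)),((9,35,68),(9,-35,68)),((9,35,68),(-9,35,68))]}[n]
    return E+(tang(n,82,12,-15,15,v,z) if n=="top" else [])
if __name__=="__main__":
    x=np.array([.5101,.1845,.130,.4683,-.1854,.2586,0,.7,.3,-.1])
    for it in range(6):
        M=[];
        for nm,sl,fE in(("sh",slice(0,3),shE),("ho",slice(3,6),hoE)):
            for k,n in enumerate(("top","side")):
                off=x[6+2*k:8+2*k]; v=x[sl]
                for j,m in enumerate(measure(G[n],n,v,0,fE(n,v),off,w=4 if it<3 else 3)):
                    if m: q0=proj(n,place(v,m[0]))+off; M.append((nm,n,sl,k,j,m,q0))
        x0=x.copy()
        def R(y):
            return np.concatenate([[((proj(n,place(y[sl],m[0]))+y[6+2*k:8+2*k]-q0)@m[1]).mean()-m[2] for nm,n,sl,k,j,m,q0 in M],y[6:]*1.0])
        s=least_squares(R,x,loss="soft_l1",f_scale=.5,x_scale=[.01,.01,.01]*2+[1]*4); x=s.x
        print(x, s.cost)
    r=R(x)
    for m,e in zip(M,r): print(m[0],m[1],m[4],round(e,2),end="; ")
E
python3 ef0.py
```

```text
[ 0.5098  0.1834  0.1437  0.4679 -0.1856  0.2569  0.069   0.6056  0.3679
 -0.1018] 3.6898845764610773
[ 0.5097  0.1841  0.138   0.4678 -0.1855  0.2576  0.0473  0.5948  0.3983
 -0.0741] 3.7264996315970635
[ 0.5098  0.1842  0.1382  0.4678 -0.1857  0.2569  0.0738  0.5554  0.3675
 -0.0916] 3.5562148837552687
[ 0.5097  0.1841  0.1387  0.4678 -0.1857  0.2566  0.0992  0.5597  0.3727
 -0.0873] 3.453634847226154
[ 0.5098  0.1841  0.1386  0.4678 -0.1856  0.26    0.0975  0.59    0.3752
 -0.093 ] 3.587179769166874
[ 0.5096  0.1841  0.1379  0.4678 -0.1857  0.2543  0.0753  0.5488  0.3856
 -0.0704] 3.3551084559165227
sh top 0 1.35; sh top 3 0.77; sh top 5 0.17; sh top 7 0.54; sh top 8 0.12; sh top 10 0.13; sh top 11 -0.14; sh top 12 -0.15; sh top 13 -0.58; sh side 0 0.65; sh side 1 0.7; sh side 2 0.13; sh side 3 0.77; sh side 4 -1.64; sh side 6 -1.6; ho top 0 0.06; ho top 1 0.06; ho top 2 -0.11; ho top 3 0.03; ho top 4 -0.06; ho top 5 -0.24; ho top 6 0.53; ho top 7 0.35; ho top 9 -0.2; ho side 0 0.0; ho side 1 -0.11; ho side 2 0.02; ho side 3 0.37; ho side 4 0.42; ho side 5 0.32; ho side 6 0.04; ho side 7 -0.04; ho side 8 0.15;
```

```bash
cat > ef1.py <<'E'
from ef0 import *
def fitsh(sel,off,v0=(.5098,.1841,.134)):
    v=np.array(v0)
    for it in range(8):
        M=[]
        for k,n in enumerate(("top","side")):
            for j,m in enumerate(measure(G[n],n,v,0,shE(n,v),off[2*k:2*k+2],w=3.5)):
                if m and sel(n,j): M.append((n,k,j,m,proj(n,place(v,m[0]))+off[2*k:2*k+2]))
        R=lambda y:np.array([((proj(n,place(y,m[0]))+off[2*k:2*k+2]-q0)@m[1]).mean()-m[2] for n,k,j,m,q0 in M])
        v=v+.6*(least_squares(R,v,loss="soft_l1",f_scale=.4,x_scale=.01).x-v)
    return v,{(n,j):round(float(e),2) for (n,k,j,m,q),e in zip(M,R(v))}
off=np.array([.08,.56,.38,-.08])
for nm,sel in(("all",lambda n,j:1),("noplate",lambda n,j:not((n=="top" and 6<=j<=9) or(n=="side" and j>=3))),("noside46",lambda n,j:not(n=="side" and j in(4,5,6))),
   ("top",lambda n,j:n=="top"),("side",lambda n,j:n=="side"),("topknuck+edges",lambda n,j:n=="top" and (j<6 or j>9))):
    v,r=fitsh(sel,off); print(nm,v,r)
E
python3 ef1.py
```

```text
all [0.5097 0.1842 0.1376] {('top', 0): 1.19, ('top', 3): 0.78, ('top', 5): 0.15, ('top', 7): 0.59, ('top', 8): 0.13, ('top', 10): 0.04, ('top', 11): -0.07, ('top', 12): -0.19, ('top', 13): -0.59, ('side', 0): 0.72, ('side', 1): 0.73, ('side', 2): 0.11, ('side', 3): 0.75, ('side', 4): -1.63, ('side', 6): -1.58}
noplate [0.5099 0.1862 0.1233] {('top', 0): 0.31, ('top', 1): -1.6, ('top', 3): 0.62, ('top', 5): 0.05, ('top', 10): 0.07, ('top', 11): -0.22, ('top', 12): 0.27, ('top', 13): -0.16, ('side', 0): 0.52, ('side', 1): 0.08, ('side', 2): 0.03}
noside46 [0.5097 0.185  0.1321] {('top', 0): 0.9, ('top', 1): -1.16, ('top', 3): 0.66, ('top', 5): 0.13, ('top', 7): 0.96, ('top', 8): 0.12, ('top', 10): 0.07, ('top', 11): -0.22, ('top', 12): -0.05, ('top', 13): -0.45, ('side', 0): 0.75, ('side', 1): 0.48, ('side', 2): 0.1, ('side', 3): 0.76}
top [0.5097 0.1843 0.1347] {('top', 0): 1.14, ('top', 1): -0.88, ('top', 3): 0.68, ('top', 5): 0.23, ('top', 7): 0.69, ('top', 8): 0.25, ('top', 10): 0.07, ('top', 11): -0.21, ('top', 12): -0.09, ('top', 13): -0.5}
side [0.5103 0.1799 0.1763] {('side', 0): 0.78, ('side', 1): 2.39, ('side', 2): -0.02, ('side', 3): 0.98, ('side', 4): -0.18, ('side', 6): -0.23}
topknuck+edges [0.5097 0.1859 0.1248] {('top', 0): 0.42, ('top', 1): -1.63, ('top', 3): 0.54, ('top', 5): 0.1, ('top', 10): -0.02, ('top', 11): -0.27, ('top', 12): 0.17, ('top', 13): -0.28}
```

Call:
{"op": "servo_tool", "data": {
  "moves": [
    [[-0.006,0,0.003,0.1,0.1,0.5,1],[-0.006,0,0.003,0.1,0.1,0.6,1],[-0.003,0,0.002,0.05,0.05,0.6,1],[0,0,0,0,0,0.3,1],[0,0,0,0,0,0,1]]
  ]
}}

```text
time: 14.55
ee_pos: [0.4925, 0.1793, 0.15]
tcp_rot: [179.8, 0.0, 97.2]
wrist_force: [-0.6, -0.1, -1.8]
opening: 0.0168
```

```bash
cat > ef2.py <<'E'
from ef0 import *
import sys
from ov import *
def hoodfit(tag,visT,visS,off,dz0=-.0406):
    o=bot.get_obs(); g={}
    for n in("top","side"):
        f=imaging.camera(n); cv2.imwrite(f"pics/{n}{tag}.png",f); g[n]=gray(f)
    p=o["ee_pos"]; R=Ro.from_euler("xyz",o["tcp_rot"],degrees=True); Rh=R*Ro.from_euler("xyz",[180,0,90],degrees=True)  # hood attitude
    print("hood rpy",Rh.as_euler("xyz",degrees=True),"tcp",p,"F",o["wrist_force"],"t",o["time"])
    y=np.radians(o["tcp_rot"][2]-90)
    u=np.zeros(3)  # offset of hood origin from tcp in hood x,y and z (mm)
    def v_of(u): return np.array([p[0]+(np.cos(y)*u[0]-np.sin(y)*u[1])/1e3,p[1]+(np.sin(y)*u[0]+np.cos(y)*u[1])/1e3,y]),p[2]+dz0+u[2]/1e3
    for it in range(6):
        M=[];v,z=v_of(u)
        for k,n in enumerate(("top","side")):
            vis=visT if n=="top" else visS
            for j,m in enumerate(measure(g[n],n,v,z,hoE(n,v,z),off[2*k:2*k+2],w=4)):
                if m and j in vis: M.append((n,k,j,m,proj(n,place(v,m[0],z))+off[2*k:2*k+2]))
        def Rr(w):
            vv,zz=v_of(w); return np.concatenate([[((proj(n,place(vv,m[0],zz))+off[2*k:2*k+2]-q0)@m[1]).mean()-m[2] for n,k,j,m,q0 in M],w*np.array([.1,.1,.15])])
        u=u+.7*(least_squares(Rr,u,loss="soft_l1",f_scale=.4).x-u)
    v,z=v_of(u); print("u(mm)",u,"hood",v,"rim z",z,{(n,j):round(float(e),2) for (n,k,j,m,q),e in zip(M,Rr(u))})
    return v,z,u
E
python3 - <<'E'
from ef2 import *
off=np.array([.08,.56,.38,-.08])
v,z,u=hoodfit(10,[2,3],[0,1,2,3,4,6],off)
V=[.5097,.1847,.132]
s=cv2.imread("pics/side10.png");t=cv2.imread("pics/top10.png")
overlay(s,"side",220,100,125,110,6,[(v,hood(),z),(V,shaker(36)[3:4],0)],"s10")
plan((.4928,.1825,.15),97.56,2,1)
E
```

```text
hood rpy [-0.0487 -0.2285  7.1516] tcp [0.4925 0.1793 0.15  ] F [-0.6319 -0.1124 -1.8305] t 14.55
u(mm) [-0.3926 -0.0398  2.544 ] hood [0.4921 0.1792 0.1248] rim z 0.11191554174416307 {('top', 2): 0.17, ('top', 3): -0.05, ('side', 0): 0.21, ('side', 1): -0.21, ('side', 2): -0.24, ('side', 3): 0.51, ('side', 4): 0.75, ('side', 6): -0.27}
now [0.4926 0.1795 0.1507] [179.7442   0.0372  97.1623] err mm [ 0.1789  3.0267 -0.7075] turn [ 0.0045  0.0007 -0.0069] F [ 0.3055  0.6693 -2.1159] t 14.65 op 0.017102593863443507
[0.002,0,-0.003,0.149,0.028,0.035,1],
[0.002,0,-0.003,0.149,0.028,0.035,1],
```

View pics/s10.png

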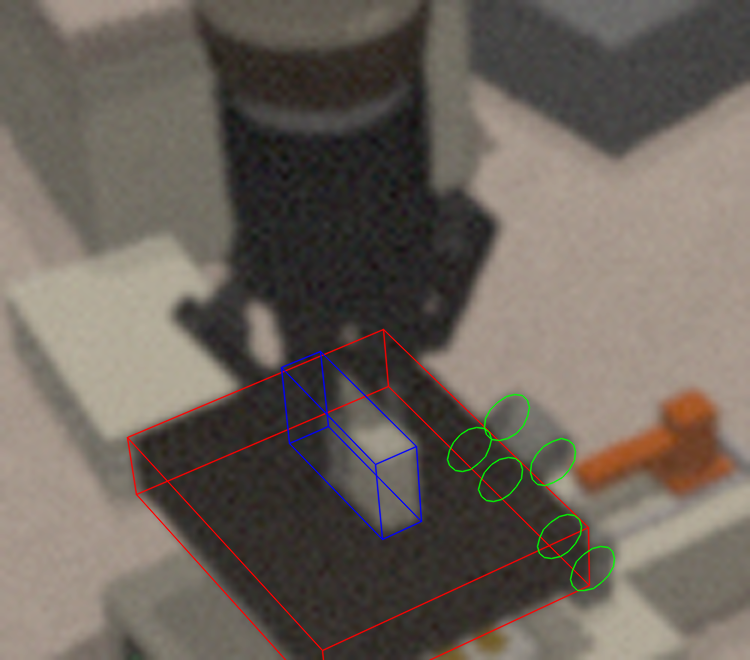

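View pics/top10.png

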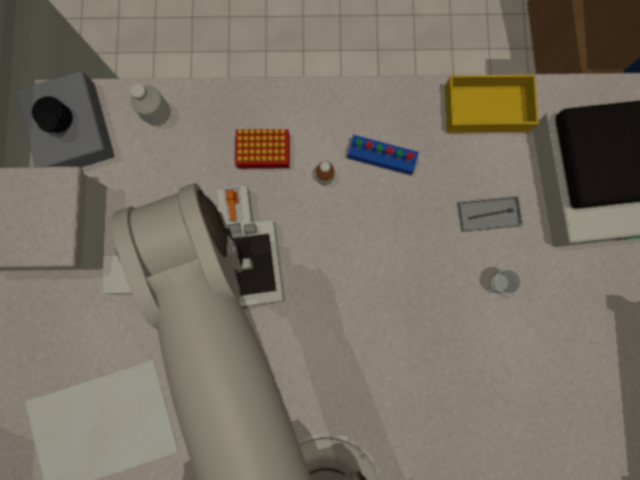

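```bash
cat > ef3.py <<'E'
from ef0 import *
def hfit(files,p,yaw,visT,visS,off,dz0=-.0406,prior=.05,obj=hoE,u0=(0,0,0)):
    g={n:gray(cv2.imread(f)) for n,f in files.items()}; p=np.array(p); y=np.radians(yaw-90); u=np.array(u0,float)
    def v_of(u): return np.array([p[0]+(np.cos(y)*u[0]-np.sin(y)*u[1])/1e3,p[1]+(np.sin(y)*u[0]+np.cos(y)*u[1])/1e3,y]),p[2]+dz0+u[2]/1e3
    for it in range(8):
        M=[];v,z=v_of(u)
        for k,n in enumerate(("top","side")):
            if n not in g: continue
            for j,m in enumerate(measure(g[n],n,v,z,obj(n,v,z),off[2*k:2*k+2],w=4)):
                if m and j in (visT if n=="top" else visS): M.append((n,k,j,m,proj(n,place(v,m[0],z))+off[2*k:2*k+2]))
        def Rr(w):
            vv,zz=v_of(w); return np.concatenate([[((proj(n,place(vv,m[0],zz))+off[2*k:2*k+2]-q0)@m[1]).mean()-m[2] for n,k,j,m,q0 in M],w*prior])
        u=u+.7*(least_squares(Rr,u,loss="soft_l1",f_scale=.4).x-u)
    return u,v_of(u),{(n,j):round(float(e),2) for (n,k,j,m,q),e in zip(M,Rr(u))}
if __name__=="__main__":
    off=np.array([.08,.56,.38,-.08])
    vS=[0,1,2,3,4,6]
    for tag,p,yaw in((7,(.4695,-.1873,.0406),104.73),(8,(.4685,-.1867,.166),104.73),(10,(.4925,.1793,.15),97.16)):
        for files in({"side":f"pics/side{tag}.png"},{"side":f"pics/side{tag}.png","top":f"pics/top{tag}.png"}):
            u,vz,r=hfit(files,p,yaw,[2,3],vS,off); print(tag,u.round(2),vz,r)
    # original hood, same z-free fit
    u,vz,r=hfit({"side":"pics/side0.png","top":"pics/top0.png"},(.4678,-.1857,.0406),90+np.degrees(.2575),list(range(10)),list(range(9)),off); print(0,u,r)
    # shaker, z free
    for V in((.5097,.1847,.132),):
        for files in({"side":"pics/side0.png"},{"top":"pics/top0.png"},{"side":"pics/side0.png","top":"pics/top0.png"}):
            u,vz,r=hfit(files,(V[0],V[1],0),90+np.degrees(V[2]),[0,1,2,3,4,5,7,8,9,10,11,12,13],[0,1,2,3],off,dz0=0,obj=lambda n,v,z:shE(n,v)); print("sh",u,r)
E
python3 ef3.py
```

```text
7 [ 3.05  4.   -3.14] (array([ 0.4714, -0.1827,  0.2571]), np.float64(-0.0031426702886160644)) {('side', 0): 0.06, ('side', 2): -0.17, ('side', 3): 0.18, ('side', 4): 0.3, ('side', 6): -0.31}
7 [ 3.05  4.   -3.14] (array([ 0.4714, -0.1827,  0.2571]), np.float64(-0.0031426702886160644)) {('side', 0): 0.06, ('side', 2): -0.17, ('side', 3): 0.18, ('side', 4): 0.3, ('side', 6): -0.31}
8 [ 2.38  3.42 -1.34] (array([ 0.4699, -0.1828,  0.2571]), np.float64(0.12405788115042185)) {('side', 0): 0.24, ('side', 2): -0.21, ('side', 3): 0.24, ('side', 4): 0.16, ('side', 6): -0.59}
8 [0.71 2.11 1.1 ] (array([ 0.4687, -0.1845,  0.2571]), np.float64(0.12649849916670325)) {('top', 3): 0.11, ('side', 0): 0.1, ('side', 2): -0.28, ('side', 3): 0.42, ('side', 4): 0.36, ('side', 6): -0.71}
10 [ 2.68  6.21 -2.89] (array([0.4944, 0.1858, 0.125 ]), np.float64(0.10650820158996563)) {('side', 0): -0.01, ('side', 1): -0.08, ('side', 2): -0.17, ('side', 3): 0.3, ('side', 4): 0.33, ('side', 6): -0.31}
10 [-0.51 -0.2   2.68] (array([0.492, 0.179, 0.125]), np.float64(0.11207692471439709)) {('top', 2): 0.09, ('top', 
[... 412 characters left out ...]
: 0.43, ('side', 5): 0.25, ('side', 6): -0.08, ('side', 7): -0.16, ('side', 8): 0.14}
sh [ 0.585   2.4904 -1.3596] {('side', 0): 0.67, ('side', 1): 0.21, ('side', 2): -0.19, ('side', 3): 0.76}
sh [ 0.4009 -0.1664 -3.0307] {('top', 0): 1.2, ('top', 1): -0.64, ('top', 3): 0.64, ('top', 5): 0.5, ('top', 7): 0.65, ('top', 8): 0.31, ('top', 10): 0.01, ('top', 11): -0.25, ('top', 12): -0.04, ('top', 13): -0.53}
sh [-0.2679 -0.3874  1.4745] {('top', 0): 1.08, ('top', 1): -0.99, ('top', 3): 0.7, ('top', 5): 0.32, ('top', 7): 0.69, ('top', 8): 0.1, ('top', 10): 0.06, ('top', 11): -0.17, ('top', 12): -0.03, ('top', 13): -0.45, ('side', 0): 0.6, ('side', 1): 0.29, ('side', 2): -0.14, ('side', 3): 0.94}
```

Call:
{"op": "servo_tool", "data": {
  "moves": [
    [[0.003,0,-0.004,0.1,0.02,0.3,1],[0.002,0,-0.003,0.05,0.02,0.3,1],[0,0,0,0,0,0,1],[0,0,0,0,0,0,1]]
  ]
}}

```text
time: 14.98
ee_pos: [0.4932, 0.1812, 0.1448]
tcp_rot: [-180.0, 0.0, 97.6]
wrist_force: [-0.6, -0.4, -1.6]
opening: 0.0165
```

Run:
```python
from h import *
plan((.493,.181,.125),97.56,4,1)
```

```text
now [0.4932 0.1812 0.1448] [-179.9974    0.0214   97.6107] err mm [ -0.2273  -0.2489 -19.8201] turn [-0.      0.0004  0.0009] F [-0.5792 -0.3813 -1.5604] t 14.9833 op 0.016543623518146477
[-0,0,0,-0.005,-0.006,0.496,1],
[-0,0,0,-0.005,-0.006,0.496,1],
[-0,0,0,-0.005,-0.006,0.496,1],
[-0,0,0,-0.005,-0.006,0.496,1],
```

Run:
```python
from ov import *
o=bot.get_obs();p=o["ee_pos"]
s=imaging.camera("side");t=imaging.camera("top"); cv2.imwrite("pics/side11.png",s);cv2.imwrite("pics/top11.png",t)
V=[.5097,.1847,.132]; y=np.radians(o["tcp_rot"][2]-90); H=[p[0]-np.sin(y)*.0015,p[1]+np.cos(y)*.0015,y]
overlay(s,"side",280,140,60,70,10,[],"s11"); overlay(t,"top",210,180,60,70,8,[],"t11")
overlay(s,"side",280,140,60,70,10,[(H,hood(),p[2]-.0406),(V,shaker(36)[3:],0)],"s11o"); overlay(t,"top",210,180,60,70,8,[(H,hood(),p[2]-.0406),(V,shaker(36)[3:],0)],"t11o")
print(p)
for k in"st":
    a=cv2.imread(f"pics/{k}11.png");b=cv2.imread(f"pics/{k}11o.png"); c=np.hstack([a,b]); f=min(800/c.shape[1],600/c.shape[0]); cv2.imwrite(f"pics/{k}11c.png",cv2.resize(c,None,fx=f,fy=f))
```

```text
[0.4932 0.1812 0.1448]
```

View pics/s11c.png

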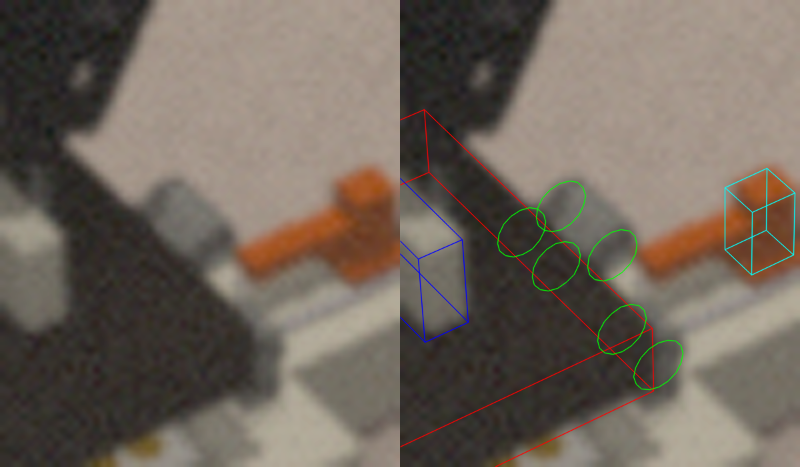

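View pics/t11c.png

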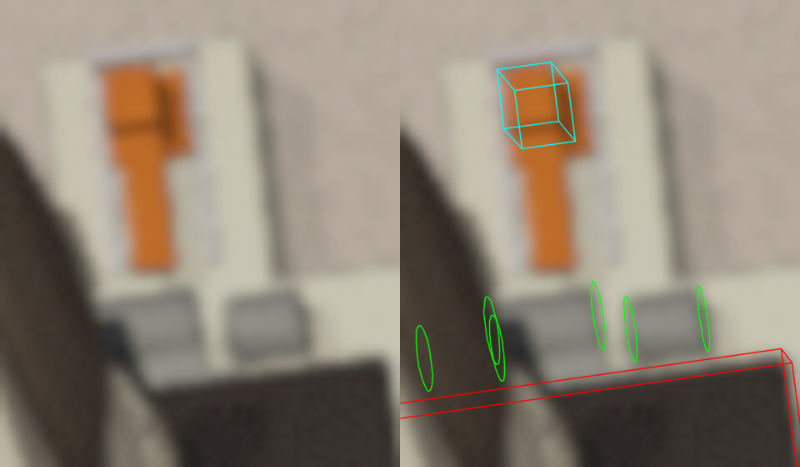

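Call:
{"op": "servo_tool", "data": {
  "moves": [
    [[0,0,0,0.03,0,0.4,1],[0,0,0,0,0,0.4,1],[0,0,0,0,0,0.4,1],[0,0,0,0,0,0.3,1],[0,0,0,0,0,0,1]]
  ]
}}

```text
time: 15.5
ee_pos: [0.4933, 0.1816, 0.1284]
tcp_rot: [180.0, 0.0, 97.6]
wrist_force: [-0.1, -0.2, -2.0]
opening: 0.0168
```

Run:
```python
from h import *
plan((.493,.1815,.112),97.56,4,1)
```

```text
now [0.4933 0.1816 0.1284] [179.9759   0.0199  97.6064] err mm [ -0.2825  -0.1051 -16.4288] turn [0.0004 0.0003 0.0008] F [-0.0598 -0.2473 -2.0318] t 15.5 op 0.01677015796019706
[0,0,0,-0.002,-0.008,0.411,1],
[0,0,0,-0.002,-0.007,0.411,1],
[0,0,0,-0.002,-0.007,0.411,1],
[0,0,0,-0.002,-0.007,0.411,1],
```

No contact so far (about −2 N, the hood's weight). I'll go on down.

Call:
{"op": "servo_tool", "data": {
  "moves": [
    [[0,0,0,0,0,0.35,1],[0,0,0,0,0,0.35,1],[0,0,0,0,0,0.35,1],[0,0,0,0,0,0.3,1],[0,0,0,0,0,0,1]]
  ]
}}

```text
time: 15.92
ee_pos: [0.4931, 0.1815, 0.1131]
tcp_rot: [-180.0, 0.0, 97.6]
wrist_force: [-0.2, -0.7, -2.9]
opening: 0.0166
```

Run:
```python
from ov import *
o=bot.get_obs();p=o["ee_pos"]
plan((.493,.1815,.112),97.56,1,1)
s=imaging.camera("side");t=imaging.camera("top"); cv2.imwrite("pics/side12.png",s);cv2.imwrite("pics/top12.png",t)
V=[.5097,.1847,.132]; y=np.radians(o["tcp_rot"][2]-90); H=[p[0]-np.sin(y)*.001,p[1]+np.cos(y)*.001,y]
overlay(s,"side",280,140,60,70,10,[],"s11"); overlay(t,"top",210,180,60,70,8,[],"t11")
overlay(s,"side",280,140,60,70,10,[(H,hood(),p[2]-.0406),(V,shaker(36)[3:],0)],"s11o"); overlay(t,"top",210,180,60,70,8,[(H,hood(),p[2]-.0406),(V,shaker(36)[3:],0)],"t11o")
for k in"st":
    a=cv2.imread(f"pics/{k}11.png");b=cv2.imread(f"pics/{k}11o.png"); c=np.hstack([a,b]); f=min(800/c.shape[1],600/c.shape[0]); cv2.imwrite(f"pics/{k}12c.png",cv2.resize(c,None,fx=f,fy=f))
```

```text
now [0.4931 0.1815 0.1131] [-179.9973    0.0263   97.6072] err mm [-0.1084 -0.0267 -1.146 ] turn [-0.      0.0005  0.0008] F [-0.1876 -0.7462 -2.933 ] t 15.9167 op 0.016615523041406635
[-0,0,0.001,-0.001,-0.011,0.115,1],
```

View pics/s12c.png

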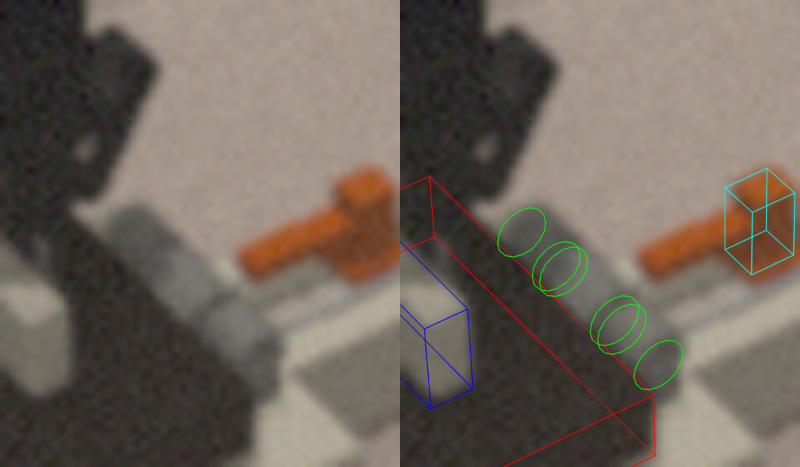

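View pics/t12c.png

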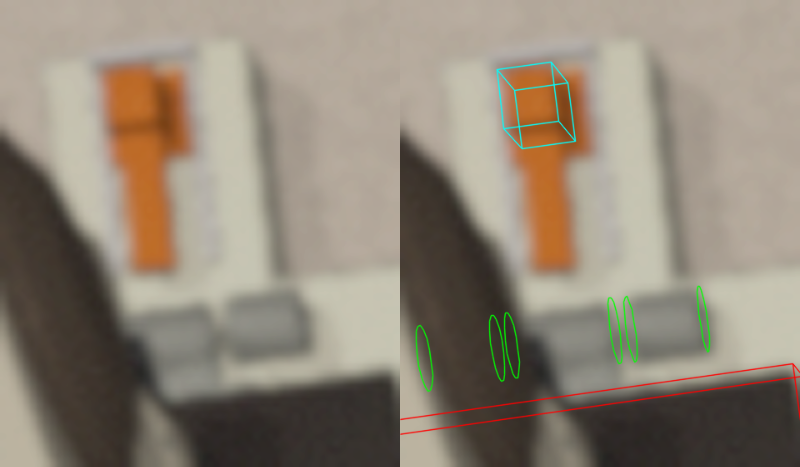

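```bash
cat > kn.py <<'E'
from ef import *
def kn(tag,H,z,V=(.5097,.1847,.132)):
    for n in("top","side"):
        g=gray(cv2.imread(f"pics/{n}{tag}.png"))
        for nm,v,zz,x,zc,y0,y1 in(("sh-",V,0,65,84,-44,-25),("sh+",V,0,65,84,25,44),("hood",H,z,82,12,-15,4 if n=="top" else 15)):
            e=tang(n,x,zc,y0,y1,v,zz)
            # finer: print both edges' offset and normal
            for i,m in enumerate(measure(g,n,v,zz,e,np.zeros(2),w=3.5,thr=2)):
                if m: print(n,nm,i,"normal",m[1].round(2),"obs-pred px",round(m[2],2))
E
python3 - <<'E'
from kn import *
y=np.radians(7.607);p=np.array([.4931,.1815,.1131])
kn(12,(p[0]-np.sin(y)*.001,p[1]+np.cos(y)*.001,y),p[2]-.0406)
print("initial shaker"); kn(0,(.4678,-.1857,.2575),0)
c,s=np.cos(.132),np.sin(.132)
for n in("top","side"):
    a=proj(n,[(.57,.19,.084),(.57+.001*c,.19+.001*s,.084),(.57-.001*s,.19+.001*c,.084),(.57,.19,.085)]); print(n,"px per mm x,y,z",a[1]-a[0],a[2]-a[0],a[3]-a[0])
E
```

```text
top sh- 1 normal [-0.14 -0.99] obs-pred px -0.38
top hood 1 normal [-0.14 -0.99] obs-pred px -0.63
side sh- 0 normal [ 0.7  -0.71] obs-pred px 1.59
side sh- 1 normal [ 0.69 -0.72] obs-pred px 1.39
side sh+ 0 normal [ 0.7  -0.71] obs-pred px 1.4
side sh+ 1 normal [ 0.69 -0.72] obs-pred px 1.15
side hood 0 normal [ 0.7  -0.72] obs-pred px 0.95
side hood 1 normal [ 0.69 -0.72] obs-pred px 0.98
initial shaker
top sh- 0 normal [-0.14 -0.99] obs-pred px -0.6
top sh- 1 normal [-0.14 -0.99] obs-pred px -0.4
top sh+ 0 normal [-0.14 -0.99] obs-pred px -0.6
top sh+ 1 normal [-0.14 -0.99] obs-pred px -0.1
top hood 1 normal [-0.26 -0.96] obs-pred px -0.24
side sh- 0 normal [ 0.7  -0.71] obs-pred px -1.5
side sh+ 0 normal [ 0.7  -0.71] obs-pred px -0.87
side sh+ 1 normal [ 0.69 -0.72] obs-pred px 1.23
side hood 0 normal [ 0.65 -0.76] obs-pred px 0.39
side hood 1 normal [ 0.64 -0.77] obs-pred px 0.85
top px per mm x,y,z [-0.0546 -0.4485] [-0.4553  0.0645] [-0.0798 -0.0671]
side px per mm x,y,z [ 0.3324 -0.154 ] [-0.2231 -0.2169] [-0.012  -0.3024]
```

Call:
{"op": "servo_tool", "data": {
  "moves": [
    [[0,0,0.001,0.08,0,0,1],[0,0,0,0,0,0,1],[0,0,0,0,0,0,1],[0,0,0,0,0,0,1]]
  ]
}}

```text
time: 16.35
ee_pos: [0.4935, 0.1826, 0.1145]
tcp_rot: [179.9, 0.0, 97.5]
wrist_force: [0.3, 0.2, -2.0]
opening: 0.0167
```

Run:
```python
from ov import *
from kn import kn
s=imaging.camera("side");t=imaging.camera("top"); cv2.imwrite("pics/side13.png",s);cv2.imwrite("pics/top13.png",t)
o=bot.get_obs();p=o["ee_pos"]; plan((.493,.1823,.1128),97.56,1,1); print(o["torque"],o["qd"])
y=np.radians(o["tcp_rot"][2]-90); kn(13,(p[0]-np.sin(y)*.001,p[1]+np.cos(y)*.001,y),p[2]-.0406)
overlay(s,"side",230,120,130,95,6,[],"s13"); overlay(t,"top",220,190,50,50,12,[],"t13")
```

```text
now [0.4935 0.1826 0.1145] [179.9099   0.0036  97.5449] err mm [-0.4921 -0.3024 -1.6761] turn [ 0.0016  0.0001 -0.0003] F [-0.0569  0.103  -2.2769] t 16.45 op 0.016843562738308573
[0.002,0,-0,-0.024,-0.053,0.168,1],
[0.0182 0.0252 0.0164] [-0.0158  0.0874 -0.0799 -0.0199 -0.0559 -0.0392]
top sh- 1 normal [-0.14 -0.99] obs-pred px -0.33
top hood 1 normal [-0.14 -0.99] obs-pred px -0.72
side sh- 0 normal [ 0.7  -0.71] obs-pred px 2.16
side sh- 1 normal [ 0.69 -0.72] obs-pred px 1.49
side sh+ 0 normal [ 0.7  -0.71] obs-pred px 2.09
side sh+ 1 normal [ 0.69 -0.72] obs-pred px 1.3
side hood 0 normal [ 0.7  -0.71] obs-pred px 1.28
side hood 1 normal [ 0.69 -0.72] obs-pred px 1.02
```

View pics/s13.png

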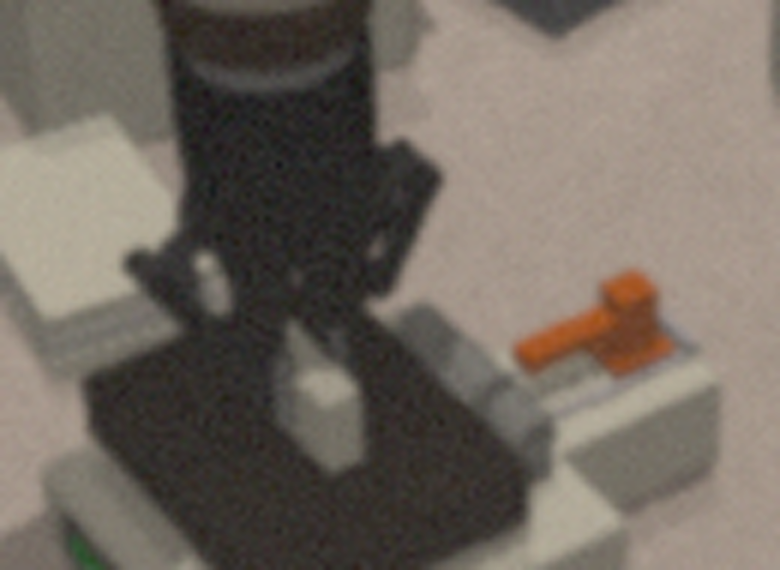

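View pics/t13.png

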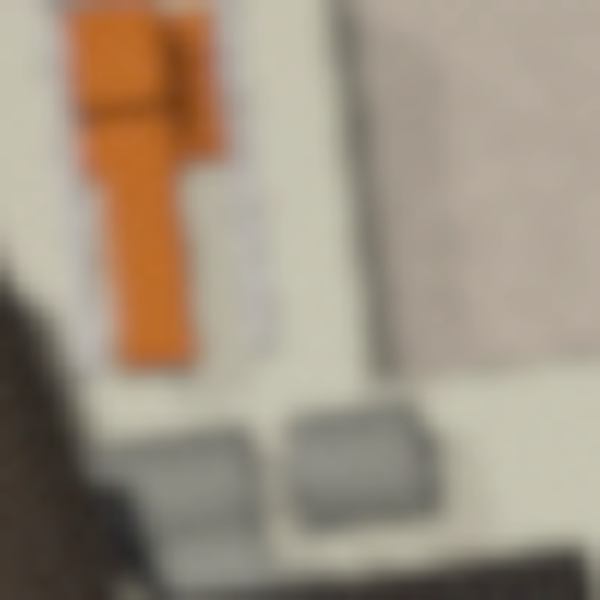

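Call:
{"op": "servo_tool", "data": {
  "moves": [
    [[0.0015,0,0,0,0.02,0.15,1],[0,0,0,0,0,0,1],[0,0,0,0,0,0,1],[0,0,0,0,0,0,1]]
  ]
}}

```text
time: 16.78
ee_pos: [0.4938, 0.1826, 0.1129]
tcp_rot: [180.0, 0.0, 97.5]
wrist_force: [-0.4, 0.3, -1.7]
opening: 0.0168
```

Run:
```python
from ov import *
from kn import kn
for tag in("14","15"):
    s=imaging.camera("side");t=imaging.camera("top"); cv2.imwrite(f"pics/side{tag}.png",s);cv2.imwrite(f"pics/top{tag}.png",t)
    o=bot.get_obs();p=o["ee_pos"];print(p,o["tcp_rot"],o["wrist_force"],o["torque"])
    y=np.radians(o["tcp_rot"][2]-90); kn(tag,(p[0],p[1],y),p[2]-.0406)
overlay(s,"side",280,150,60,55,13,[],"s15"); overlay(t,"top",220,200,40,40,15,[],"t15")
```

```text
[0.4938 0.1826 0.1129] [179.9979   0.0044  97.5417] [-0.3749  0.3011 -2.163 ] [0.0016 0.0334 0.0146]
top sh- 1 normal [-0.14 -0.99] obs-pred px -0.35
top hood 1 normal [-0.14 -0.99] obs-pred px -0.86
side sh- 0 normal [ 0.7  -0.71] obs-pred px 2.15
side sh- 1 normal [ 0.69 -0.72] obs-pred px 1.39
side sh+ 0 normal [ 0.7  -0.71] obs-pred px 1.69
side sh+ 1 normal [ 0.69 -0.72] obs-pred px 1.19
side hood 0 normal [ 0.7  -0.71] obs-pred px 0.98
side hood 1 normal [ 0.69 -0.72] obs-pred px 0.92
[0.4938 0.1826 0.1129] [179.9928   0.001   97.5405] [-0.4186  0.3122 -2.1213] [-0.0027  0.0472 -0.0028]
top sh- 1 normal [-0.14 -0.99] obs-pred px -0.35
top hood 1 normal [-0.14 -0.99] obs-pred px -0.84
side sh- 0 normal [ 0.7  -0.71] obs-pred px 2.12
side sh- 1 normal [ 0.69 -0.72] obs-pred px 1.39
side sh+ 0 normal [ 0.7  -0.71] obs-pred px 1.84
side sh+ 1 normal [ 0.69 -0.72] obs-pred px 1.22
side hood 0 normal [ 0.7  -0.71] obs-pred px 1.03
side hood 1 normal [ 0.69 -0.72] obs-pred px 0.79
```

View pics/s15.png

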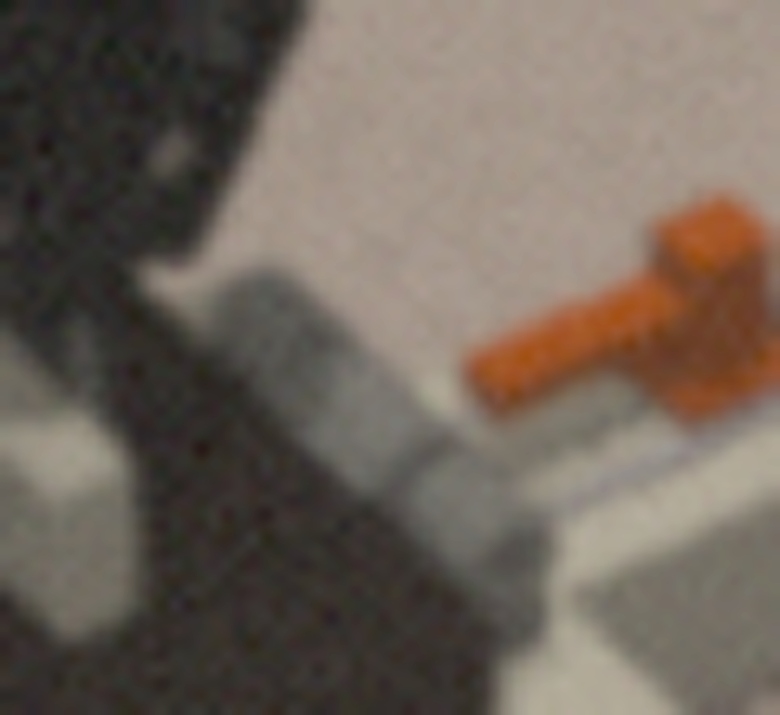

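View pics/t15.png

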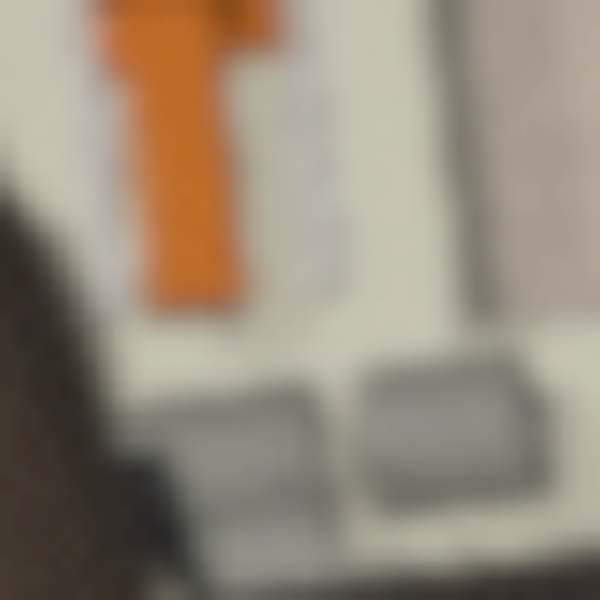

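Run:
```python
from workcell import bot
bot.job_done(); o=bot.get_obs(); print(o["time"],o["ee_pos"],o["tcp_rot"],o["wrist_force"],o["opening"])
```

```text
the job is handed in; nothing more can be done
the job is handed in; nothing more can be done
```

The hood is on the hinge and still held by the gripper alone, with its knuckle between the shaker's two knuckles for you to push the pin through. I handed the job in at about 17 s.

**Lock:** I pinched the orange grip and slid it about 32 mm along +x. The wrist force then rose to 27 N against the end stop, and the side view shows the tongue out of the gap.

**Hood:** I gripped the white handle at 80 N, lifted it and lowered it level into the gap. The only load I felt was its weight, with no sign of contact.

**Last checks:**
- **Level:** tool tilt is below 0.1°. The hood's yaw matches the shaker's to about 0.1°, though my shaker yaw is good only to about 0.3°.
- **Steadiness:** the pose did not drift between the last readings, which showed about −2 N (the hood weighed about 3 N just after lifting).
- **Side gap:** about 5 mm at the −y end, which is the nominal clearance. The arm hid the +y end from the top camera.
- **Hole alignment along shaker x:** within about 1 mm by most estimates. One side-view edge reading put it up to 1.6 mm off.
- **Hole height:** the arm position puts the rim at 72.3 mm against 72 mm wanted. The camera estimates scattered by 1–2 mm either way, so I trusted the arm.

**Two things to know:**
- Early on, the last joint reached its 180° range limit on the way to the lock. I backed off and used the grasp a half turn away, with no contact.
- I did not go near the other things on the bench, but the marker was hidden by the arm in the late top view, so I did not check it by eye at the end.

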